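# Run a batch of sensors round the marking turntable

### The job

Stand every white sensor on the bench upright in a nest of its own on the marking turntable. Then turn the loaded turntable clockwise by its black crank knob, one full turn and on until it comes up against its stop. After that, lower the sensors gently, without dropping or knocking them, into the deep blue tote, where they must stand upright on its floor; leave the mouse, carton and screwdriver alone.

Things in the scene. Friction and masses are not known exactly. Their poses are not given: they have to be found in the camera images.
- sensor0: white sensor, a rounded bell-shaped body 62 mm across at its widest (9 to 18 mm up, a blue band there), bottom-heavy on a flat 52 mm wide base, curving in to a round stub neck 26 mm in diameter from 60 to 95 mm above its underside (95 mm tall in all, about 220 g). Origin: centre of its underside, z up its neck. It starts on the bench top; three or four sensors are present.
- sensor1: white sensor, a rounded bell-shaped body 62 mm across at its widest (9 to 18 mm up, a blue band there), bottom-heavy on a flat 52 mm wide base, curving in to a round stub neck 26 mm in diameter from 60 to 95 mm above its underside (95 mm tall in all, about 220 g). Origin: centre of its underside, z up its neck. It starts on the bench top; three or four sensors are present.
- sensor2: white sensor, a rounded bell-shaped body 62 mm across at its widest (9 to 18 mm up, a blue band there), bottom-heavy on a flat 52 mm wide base, curving in to a round stub neck 26 mm in diameter from 60 to 95 mm above its underside (95 mm tall in all, about 220 g). Origin: centre of its underside, z up its neck. It starts on the bench top; three or four sensors are present.
- sensor3: white sensor, a rounded bell-shaped body 62 mm across at its widest (9 to 18 mm up, a blue band there), bottom-heavy on a flat 52 mm wide base, curving in to a round stub neck 26 mm in diameter from 60 to 95 mm above its underside (95 mm tall in all, about 220 g). Origin: centre of its underside, z up its neck. It starts on the bench top; three or four sensors are present.
- tote: deep open blue tote, loose (0.9 kg), outer size 190 (its x) x 230 (its y) x 110 mm high, walls and floor 5 mm thick. Origin: centre of its underside; inner floor 5 mm above it.
- turntable (a joint): angle (rad) of the hand-turned aluminium turntable, 300 mm disc, top face 40 mm above the bench. It grows as the table turns clockwise seen from above and is near its rear stop (0) at the start. It can turn somewhat more than one full turn from there before a hard front stop; the exact angle is to be felt. It turns with about 0.15 N m of friction and stays where it is left.
- hub (a point): centre of the turntable on its axis of rotation (top of the dark hub, 52 mm above the bench). The axis is vertical. A blue and white marking head 150 mm tall stands fixed just outside the disc, its face 165 mm from the axis, on the side facing roughly away from the sensors and tote (+y within 30 degrees).
- crank_grip (a point): middle of the black crank knob, an upright round grip 24 mm in diameter and 50 mm long that spins freely on a 12 mm post, 115 mm from the turntable's axis and moving with it; this point is 177 mm above the bench, the knob reaches 25 mm above and below it, higher than the sensors standing in the nests.
- nest0 (a point): centre of the floor of a blue round nest on the turntable, a cup of 68 mm inner and 76 mm outer diameter, 22 mm deep, floor 44 mm above the bench, centre 100 mm from the axis and 83 mm from the crank post or farther. The four nests are 90 degrees apart; any sensor may go in any nest.
- nest1 (a point): centre of the floor of a blue round nest on the turntable, a cup of 68 mm inner and 76 mm outer diameter, 22 mm deep, floor 44 mm above the bench, centre 100 mm from the axis and 83 mm from the crank post or farther. The four nests are 90 degrees apart; any sensor may go in any nest.
- nest2 (a point): centre of the floor of a blue round nest on the turntable, a cup of 68 mm inner and 76 mm outer diameter, 22 mm deep, floor 44 mm above the bench, centre 100 mm from the axis and 83 mm from the crank post or farther. The four nests are 90 degrees apart; any sensor may go in any nest.
- nest3 (a point): centre of the floor of a blue round nest on the turntable, a cup of 68 mm inner and 76 mm outer diameter, 22 mm deep, floor 44 mm above the bench, centre 100 mm from the axis and 83 mm from the crank post or farther. The four nests are 90 degrees apart; any sensor may go in any nest.
- mouse: black computer mouse 62 x 105 x 33 mm, bystander, origin centre of its underside.
- carton: small cardboard carton 90 x 130 x 70 mm, bystander, origin centre of its underside.
- driver: yellow-handled screwdriver 190 mm long, bystander.
There are look-alikes about, which are no part of the job. What is shaped like the sensor1 but green is not meant. What is shaped like the sensor2 but turquoise is not meant.

How it is judged:
By the outcome, as a careful person would: the job done as asked, in the order asked, and still so for the second after the job is handed in, with the robot touching nothing.
Of sensor0, sensor1, sensor2, sensor3 only 3 to 4 are there at a start; the rules pass over those that are not, and their reading is None.
At some moment in a run one of sensor0, sensor1, sensor2, sensor3, tote may be knocked a few centimetres aside while the robot is not near it.
It also fails if it takes over 210 s, if anything falls off the work surface, if the arm or the gripper's body presses on something with over 40 N, if the wrist force passes 120 N, or if a joint passes its speed limit or range.

### The arm

A 6-joint arm with a two-finger parallel gripper is mounted at the origin on the work surface. World frame = base frame: x ahead of the robot, y to its left, z up, the work surface at z = 0. Lengths are in mm, angles in degrees, forces in N, time in s.
With the tool pointing down it reaches from about 400 to 825 mm from the base axis. Payload 7 kg.
Tool frame: the origin (TCP) lies between the finger pads; the fingertips stand 19 mm ahead of it and the grasp point (between the pads) is the TCP; z points along the fingers, y is the direction in which the jaws open and shut (so a half turn about z gives the same grasp; the last joint's range is limited). The gripper opens to 85 mm and grips with 20 to 120 N. Pads are 22 mm wide; open, the fingers measure 114 mm over their backs; the gripper's body (76 mm by 85 mm) begins 54 mm behind the grasp point. The pads swing forward as they close: fully open they stand 13 mm farther back than shut.
Start: joints at [90.59, 20.546, 0.682, 0, -70.136, -16.507], TCP at [185.122, 649.096, 213.302] pointing down, gripper open.
Joint ranges: [-176.03, 176.03], [-82.01, 121.73], [-58.28, 71.71], [-173.87, 95.51], [-174.79, -0.11], [-173.66, 173.66]. Speed limits (degrees/s): [136.94, 136.94, 172.46, 180, 180, 180].

### API

Orientations are given as a 3x3 rotation matrix whose columns are the frame's x, y, z axes.
In Python, from plant import manip gives the robot as it stands. The module is installed in compiled form; this text tells all that it offers.
- The arm moves only by the shell command python3 -m pendant 'ROWS' [FORCE]. ROWS is JSON, one flat list of numbers, 5 for each row, row after row: the shift along the tool's x, y, z in m, then the turn about the tool's z in degrees, then the opening, from -1 (shut) to 1 (fully open). A call has 1 to 12 rows; each row shifts and turns the commanded pose from where the row before left it, along the tool's axes as they then stand; what a row does not reach is not made up. A row lasts 1/10 s, in which the tool goes at most 50 mm and 8.59 degrees, less where a joint would pass 70% of its speed; a pose out of reach is approached as far as the arm can. A call is refused whole if a number of a shift passes 0.05 or a number of a turn 8.59, either way. A call with a gripper value outside its range is refused whole. The fingers move at their own pace and stop on an object; FORCE is the grip in N (left out, the last holds). Time passes only in rows, so rows that do not move let the fingers close. It gives the time, the measured TCP pose, the force and the opening at its end, in the units of the state.
- manip.sense(): the state, without advancing time (a new reading comes with each control period).
- manip.grab_frame(name): name is "scene" or "top" or "wrist"; returns the picture (480x640x3 uint8, blue, green, red); there is no depth.
- manip.calibration(name): a dict with "fx", "fy", "cx", "cy" (pixels), "rvec" (rotation vector, rad) and "tvec" (3), from world to camera coordinates, as OpenCV has them; the wrist camera has in their place "T_tool_cam" (4x4, takes a point from camera to tool coordinates, whose origin is the TCP and whose axes are the flange's). Camera axes: x right, y down, z forward; pixel columns grow to the right and rows downward; lengths in mm; the calibration is good to about 2 mm. A picture is of the moment at which its call begins: read the wrist's pose just before it. calibration takes no time and is no camera call.
- manip.close_job(): hands the job in, once; it reports no verdict.
Trained networks look in the newest picture that a camera, given by its name, has taken for a name from the list of things; names that differ only in an ending like _2 or _b are one class to them, and where a whole thing is asked for, a point or a joint stands for the part that bears it (a point fixed in the world has none). Each returns a list of dicts, best first, with "score" (0 to 1); they miss things now and then, are a little off and sometimes report something else, mostly with a low value. They report only what shows in the picture. A call takes as long as a camera call. They do not tell look-alikes from the thing itself.
- manip.find_in(label, camera): "rect" ([left, top, width, height] in pixels, round what is visible of it).
- manip.outline_of(label, camera): "pixels" (480x640 bool, what is visible of it) and "rect" ([left, top, width, height] in pixels, round what is visible of it).
- manip.place_of(label, camera): "at" ([row, column] in pixels: a listed point, or the origin of a listed thing).
The state is a dict: "t": time; "joints": joint angles; "joint_vel": joint speeds; "tau": joint torques, N m; "eef_pos": TCP position; "tcp_rot": TCP orientation; "contact_force": force on the tool from outside, world axes, zero at the start; "wrist_torque": the same for the moment, N m; "opening": finger opening in mm.
Only numpy, scipy, OpenCV 4.12 (cv2) and the standard library are available. Lean on these libraries where they do the work, as an engineer would, in place of code of your own. Each camera call takes 0.05 s, during which the arm holds its last target.

## Working session

There is one attempt and no reset: what is moved stays moved. The work goes in short steps, Python scripts to look and compute and a shell command to move; the robot and the scene stay as the last step left them, time stands still between calls to the robot, and variables do not carry over. Pictures are saved under pics/ and viewed, and the job is handed in when it is done.

```bash
ls; mkdir -p pics; cat > h.py <<'E'
import numpy as np, cv2
from plant import manip
def snap(name,fn):
    im=np.array(manip.grab_frame(name)); cv2.imwrite('pics/'+fn,im); return im
def cam(name):
    c=manip.calibration(name)
    K=np.array([[c['fx'],0,c['cx']],[0,c['fy'],c['cy']],[0,0,1.]])
    if 'rvec' in c:
        R=cv2.Rodrigues(np.array(c['rvec'],float))[0]; t=np.array(c['tvec'],float).ravel()
    else:
        s=manip.sense(); T=np.eye(4); T[:3,:3]=s['tcp_rot']; T[:3,3]=s['eef_pos']
        W=T@np.array(c['T_tool_cam']); Wi=np.linalg.inv(W); R=Wi[:3,:3]; t=Wi[:3,3]
    return K,R,t
def back(C,u,v,z):
    K,R,t=C; d=R.T@np.linalg.inv(K)@np.array([u,v,1.]); o=-R.T@t
    return o+d*(z-o[2])/d[2]
def proj(C,p):
    K,R,t=C; q=K@(R@np.array(p,float)+t); return q[:2]/q[2]
E
python3 - <<'E'
from h import *
for n in ('scene','top','wrist'):
    snap(n,n+'0.png'); K,R,t=cam(n); print(n,K[0,0],(-R.T@t).round(),R.round(2).tolist())
s=manip.sense(); print({k:np.array(v).round(3).tolist() for k,v in s.items()})
print(manip.calibration('wrist'))
E
```

```text
pics
scene 516.8564627775316 [1266.  -58. 1078.] [[0.09, 1.0, -0.0], [0.79, -0.07, -0.6], [-0.6, 0.05, -0.8]]
top 468.11191593918755 [ 470.  -11. 1240.] [[-0.0, -1.0, -0.01], [-1.0, 0.0, -0.06], [0.06, 0.01, -1.0]]
wrist 369.86234992118153 [263. 626. 374.] [[-0.27, -0.96, 0.0], [-0.91, 0.26, 0.32], [-0.3, 0.09, -0.95]]
{'t': 0.15, 'joints': [90.589, 20.579, 0.647, -0.014, -70.136, -16.503], 'joint_vel': [0.002, -0.163, 0.066, 0.191, -0.042, -0.122], 'tau': [-0.001, -58.388, 29.365, 6.941, -0.004, -0.0], 'eef_pos': [185.053, 648.747, 212.623], 'tcp_rot': [[0.962, -0.274, -0.0], [-0.274, -0.962, -0.001], [0.0, 0.001, -1.0]], 'contact_force': [0.323, -0.737, -0.266], 'wrist_torque': [-0.015, 0.031, 0.015], 'opening': 85.476}
{'fx': 369.86234992118153, 'fy': 369.86234992118153, 'cx': 325.65483512445047, 'cy': 240.52495764283637, 'T_tool_cam': array([[-2.93241072e-04, -9.49002831e-01, -3.15267411e-01,
         8.08964303e+01],
       [ 9.99999904e-01, -1.75502067e-04, -4.01846434e-04,
         4.56118254e-01],
       [ 3.26023322e-04, -3.15267498e-01,  9.49002792e-01,
        -1.60948713e+02],
       [ 0.00000000e+00,  0.00000000e+00,  0.00000000e+00,
         1.00000000e+00]])}
```

View pics/top0.png

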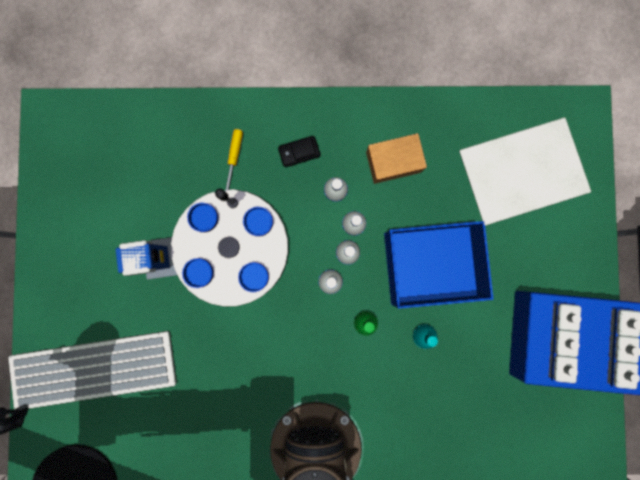

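View pics/scene0.png

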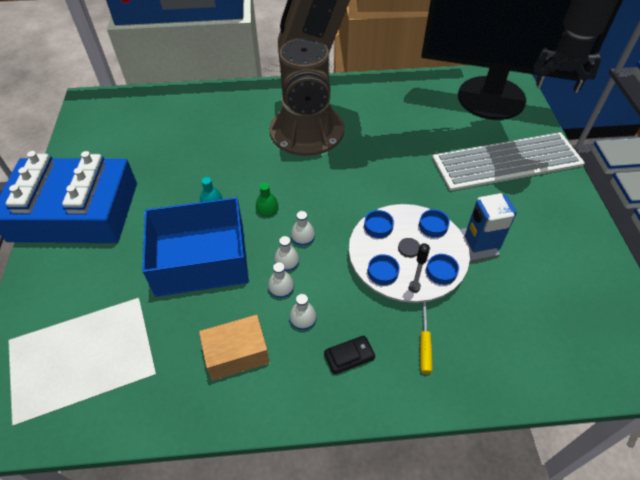

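View pics/wrist0.png

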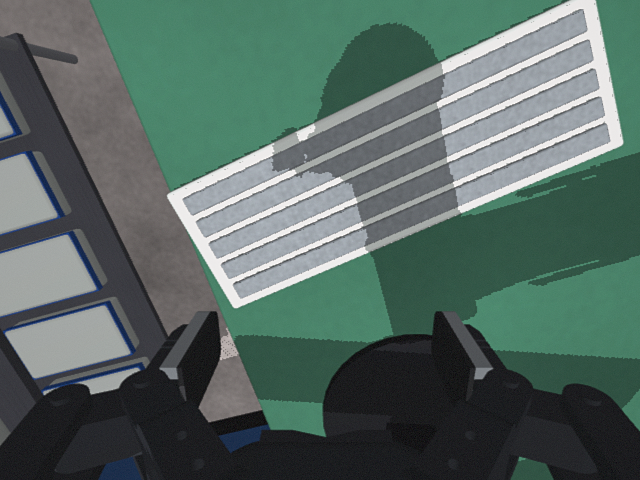

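Top view shows four white sensors at about (336,188), (354,222), (347,251) and (330,281). The look-alikes are at (366,322) and (427,336). The disc centre is near (229,247), the knob near (222,195) and the tote at about (438,263). Next I measure positions.

```bash
cat > meas.py <<'E'
from h import *
import sys
def necks():
    out={}
    for cn in ('top','scene'):
        snap(cn,'m_%s.png'%cn); C=cam(cn)
        for lab,z in (('sensor0',0),('hub',52),('crank_grip',177),('nest0',44),('tote',0)):
            r=manip.place_of(lab,cn)
            for q in r:
                if q['score']<0.3: continue
                v,u=q['at']; p=back(C,u,v,z)
                print(cn,lab,round(q['score'],2),[round(u),round(v)],p.round().tolist())
necks()
E
python3 meas.py
python3 - <<'E'
import cv2
im=cv2.imread('pics/top0.png')
a=cv2.resize(im[160:320,160:500],None,fx=2.35,fy=2.35,interpolation=cv2.INTER_CUBIC); cv2.imwrite('pics/topz.png',a)
im=cv2.imread('pics/scene0.png')
a=cv2.resize(im[170:350,140:500],None,fx=2.2,fy=2.2,interpolation=cv2.INTER_CUBIC); cv2.imwrite('pics/scz.png',a)
E
```

```text
top sensor0 0.93 [364, 324] [317.0, -129.0, 0.0]
top sensor0 0.78 [334, 190] [670.0, -52.0, 0.0]
top sensor0 0.73 [352, 252] [505.0, -98.0, 0.0]
top sensor0 0.67 [330, 279] [435.0, -40.0, 0.0]
top sensor0 0.66 [350, 225] [577.0, -93.0, 0.0]
top sensor0 0.56 [424, 334] [290.0, -285.0, 0.0]
top hub 0.93 [229, 252] [505.0, 219.0, 52.0]
top crank_grip 0.57 [221, 196] [631.0, 212.0, 177.0]
top crank_grip 0.37 [257, 224] [565.0, 130.0, 177.0]
top nest0 0.89 [255, 276] [444.0, 153.0, 44.0]
top nest0 0.67 [204, 219] [592.0, 283.0, 44.0]
top nest0 0.57 [200, 272] [455.0, 293.0, 44.0]
top nest0 0.57 [259, 225] [575.0, 142.0, 44.0]
top nest0 0.55 [427, 265] [470.0, -287.0, 44.0]
top nest0 0.45 [334, 191] [661.0, -51.0, 44.0]
top tote 0.94 [429, 265] [471.0, -301.0, 0.0]
top tote 0.61 [201, 271] [457.0, 302.0, 0.0]
top tote 0.33 [298, 153] [772.0, 44.0, 0.0]
scene sensor0 0.88 [268, 208] [320.0, -127.0, 0.0]
scene sensor0 0.87 [280, 289] [584.0, -107.0, 0.0]
scene sensor0 0.7 [302, 238] [432.0, -43.0, 0.0]
scene sensor0 0.66 [212, 204] [289.0, -282.0, 0.0]
scene sensor0 0.6 [289, 263] [509.0, -79.0, 0.0]
scene sensor0 0.59 [302, 322] [681.0, -57.0, 0.0]
scene sensor0 0.43 [411, 246] [482.0, 239.0, 0.0]
scene sensor0 0.39 [351, 353] [767.0, 48.0, 0.0]
scene hub 0.9 [409, 244] [516.0, 221.0, 52.0]
scene crank_grip 0.7 [435, 226] [562.0, 255.0, 177.0]
scene crank_grip 0.65 [419, 257] [642.0, 203.0, 177.0]
scene nest0 0.84 [444, 272] [600.0, 292.0, 44.0]
scene nest0 0.84 [435, 226] [456.0, 301.0, 44.0]
scene nest0 0.84 [381, 269] [578.0, 142.0, 44.0]
scene nest0 0.66 [377, 229] [453.0, 152.0, 44.0]
scene tote 0.96 [201, 257] [471.0, -303.0, 0.0]
```

View pics/topz.png

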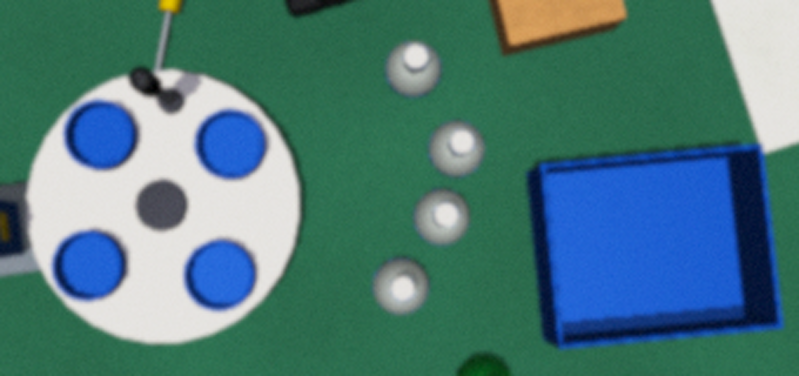

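View pics/scz.png

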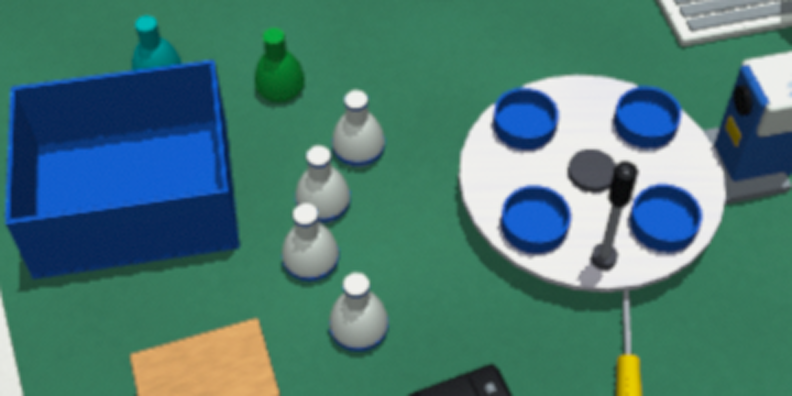

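```bash
cat > seg.py <<'E'
from h import *
def whites(cn):
    im=snap(cn,'s_%s.png'%cn); C=cam(cn); hsv=cv2.cvtColor(im,cv2.COLOR_BGR2HSV)
    m=((hsv[...,2]>205)&(hsv[...,1]<40)).astype(np.uint8)
    n,l,st,ce=cv2.connectedComponentsWithStats(m)
    res=[]
    for i in range(1,n):
        a=st[i,4]
        if 15<a<250:
            p=back(C,*ce[i],95 if cn=='top' else 95); res.append((a,ce[i].round(1).tolist(),p.round(1).tolist()))
    return res
def nests(cn):
    im=cv2.imread('pics/s_%s.png'%cn); C=cam(cn); hsv=cv2.cvtColor(im,cv2.COLOR_BGR2HSV)
    m=((hsv[...,0]>100)&(hsv[...,0]<125)&(hsv[...,1]>150)&(hsv[...,2]>60)).astype(np.uint8)
    n,l,st,ce=cv2.connectedComponentsWithStats(m)
    res=[]
    for i in range(1,n):
        if 250<st[i,4]<1500:
            ct=max(cv2.findContours((l==i).astype(np.uint8),cv2.RETR_EXTERNAL,cv2.CHAIN_APPROX_NONE)[0],key=len)
            P=np.array([back(C,u,v,66)[:2] for u,v in ct[:,0]]) # rim plane
            # circle fit
            A=np.c_[2*P,np.ones(len(P))]; s=np.linalg.lstsq(A,(P**2).sum(1),rcond=None)[0]
            r=np.sqrt(s[2]+s[0]**2+s[1]**2); res.append((st[i,4],ce[i].round().tolist(),s[:2].round(1).tolist(),round(r,1)))
    return res
if __name__=='__main__':
    for cn in ('top','scene'):
        print(cn); [print('  W',*q) for q in whites(cn)]; [print('  N',*q) for q in nests(cn)]
E
python3 seg.py
```

```text
top
  W 55 [336.6, 183.5] [671.7, -54.8, 95.0]
  W 33 [231.5, 192.6] [650.4, 204.5, 95.0]
  W 61 [356.1, 219.8] [581.7, -102.1, 95.0]
  W 81 [131.6, 244.9] [522.3, 449.4, 95.0]
  W 64 [349.5, 251.1] [505.0, -85.2, 95.0]
  W 67 [330.9, 282.7] [428.0, -39.3, 95.0]
  W 214 [19.4, 372.3] [214.6, 716.0, 95.0]
  W 87 [51.2, 402.2] [143.4, 636.5, 95.0]
  N 643 [202.0, 217.0] [593.6, 283.2] 35.1
  N 621 [258.0, 221.0] [582.8, 143.4] 34.4
  N 660 [198.0, 272.0] [453.8, 293.9] 35.2
  N 640 [253.0, 277.0] [443.1, 154.2] 34.6
scene
  W 140 [246.4, 11.6] [-545.6, -177.8, 95.0]
  W 161 [567.9, 155.6] [286.8, 697.6, 95.0]
  W 28 [30.8, 153.2] [143.4, -769.5, 95.0]
  W 25 [84.8, 153.5] [158.4, -620.5, 95.0]
  W 190 [34.2, 163.4] [185.3, -750.2, 95.0]
  W 213 [25.9, 180.0] [247.1, -756.6, 95.0]
  W 200 [19.3, 196.3] [305.2, -758.3, 95.0]
  W 54 [301.4, 214.6] [431.8, -39.8, 95.0]
  W 58 [284.4, 240.1] [507.8, -85.4, 95.0]
  W 65 [278.4, 266.5] [583.4, -102.4, 95.0]
  W 77 [301.5, 298.5] [673.6, -54.8, 95.0]
  N 253 [634.0, 56.0] [-213.1, 1118.2] 67.1
  N 1082 [617.0, 111.0] [63.0, 926.1] 83.6
  N 849 [484.0, 234.0] [490.4, 414.4] 51.8
  N 654 [434.0, 223.0] [462.8, 293.2] 40.9
  N 629 [378.0, 223.0] [452.8, 152.1] 39.9
  N 731 [383.0, 269.0] [592.7, 142.1] 38.8
  N 741 [442.0, 269.0] [603.1, 281.3] 39.1
```

```bash
python3 -m pendant '[0,0,-0.044,-8,0.2, 0,0,-0.044,-7.9,0.2]' 40; python3 -m pendant '[0.03,0.036,0,0,0.2, 0.03,0.036,0,0,0.2, 0.03,0.036,0,0,0.2, 0.03,0.036,0,0,0.2, 0.03,0.036,0,0,0.2, 0.03,0.036,0,0,0.2, 0.03,0.036,0,0,0.2, 0.03,0.036,0,0,0.2, 0.03,0.036,0,0,0.2, 0.03,0.036,0,0,0.2, 0.03,0.036,0,0,0.2, 0.04,0.034,0,0,0.2]'; python3 -m pendant '[0,0,0,0,0.2,0,0,0,0,0.2]'; python3 - <<'E'
from h import *
snap('wrist','w1.png'); s=manip.sense(); print(s['eef_pos'],np.array(s['tcp_rot']).round(3).tolist(),s['opening'])
E
```

```text
t: 1.05
eef_pos: [185.1, 648.3, 301.0]
tcp_rot: [[1.0, 0.005, 0.0], [0.005, -1.0, -0.004], [0.0, 0.004, -1.0]]
contact_force: [-0.2, 1.2, 1.0]
opening: 59.3
t: 2.25
eef_pos: [553.7, 218.9, 302.2]
tcp_rot: [[1.0, 0.0, 0.001], [0.0, -1.0, 0.001], [0.001, -0.001, -1.0]]
contact_force: [1.2, 1.7, 0.4]
opening: 51.2
t: 2.45
eef_pos: [553.7, 219.4, 300.9]
tcp_rot: [[1.0, -0.003, -0.001], [-0.003, -1.0, -0.0], [-0.001, 0.0, -1.0]]
contact_force: [0.5, 0.5, 0.0]
opening: 51.3
[553.1103577  220.29192485 301.08147119] [[1.0, -0.002, -0.0], [-0.002, -1.0, -0.0], [-0.0, 0.0, -1.0]] 51.22216192607569
```

View pics/w1.png

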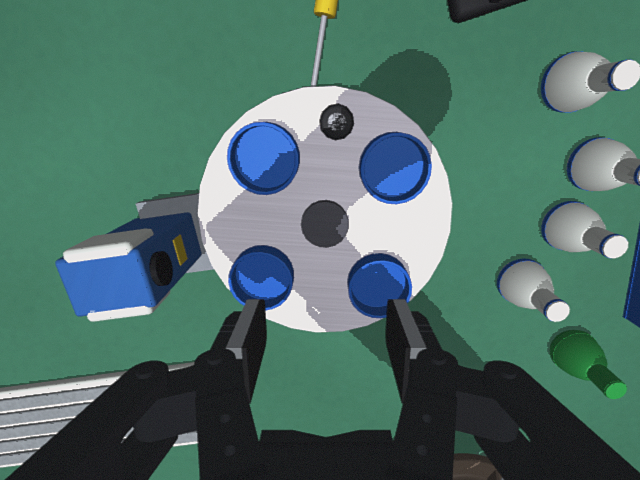

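The wrist view shows the hub at (324,223), the knob top at (337,121), nests at about (264,157), (395,167), (262,277) and (380,285), and neck tops at (625,75), (613,246) and (557,310).

```bash
python3 - <<'E'
from h import *
C=cam('wrist'); im=cv2.imread('pics/w1.png')
for n,u,v,z in [('hub',324.5,223.5,52),('knobtop',337,122,202),('A',625,75,95),('C',613,246,95),('D',557.5,310,95),('n',264,157,66),('n',395,167,66),('n',380,285,66),('n',262,277,66)]:
    print(n,back(C,u,v,z).round(1))
hsv=cv2.cvtColor(im,cv2.COLOR_BGR2HSV)
m=((hsv[...,0]>100)&(hsv[...,0]<125)&(hsv[...,1]>120)).astype(np.uint8)
n,l,st,ce=cv2.connectedComponentsWithStats(m)
for i in range(1,n):
    if st[i,4]>1500:
        ct=max(cv2.findContours((l==i).astype(np.uint8),cv2.RETR_EXTERNAL,cv2.CHAIN_APPROX_NONE)[0],key=len)
        P=np.array([back(C,u,v,66)[:2] for u,v in cv2.convexHull(ct)[:,0]])
        c,r=cv2.minEnclosingCircle(P.astype(np.float32)); print(ce[i].round(),np.round(c,1),round(r,1))
# check model
for z in (66,): 
  v=im.copy()
  for a0 in (20,):pass
E
```

```text
hub [518.3 221.4  52. ]
knobtop [631.1 212.2 202. ]
A [670.2 -52.6  95. ]
C [505.3 -81.8  95. ]
D [429.8 -38.3  95. ]
n [594.8 284.6  66. ]
n [584.1 146.6  66. ]
n [447.1 156.3  66. ]
n [457.6 294.4  66. ]
[263. 158.] [592.8 285.3] 38.3
[395. 167.] [582.5 146.9] 38.5
[129. 268.] [470.6 445.3] 98.3
[261. 276.] [456.5 297.2] 41.8
[378. 284.] [445.2 157.2] 41.9
```

```bash
python3 -m pendant '[-0.0205,0.0433,0.01,0,0.2, -0.0205,0.0433,0.01,0,0.2, -0.0205,0.0433,0.01,0,0.2, -0.0205,0.0433,0.01,0,0.2, -0.0205,0.0433,0.01,0,0.2, -0.0205,0.0433,0.01,0,0.2, 0,0,0.04,0,0.2, 0,0,0,0,0.2, 0,0,0,0,0.2]'; python3 - <<'E'
from h import *
snap('wrist','w2.png'); s=manip.sense(); print(s['eef_pos'])
C=cam('wrist'); im=cv2.imread('pics/w2.png')
for n,p in [('D',(430,-39.5)),('C',(506.5,-85)),('B',(582.5,-102)),('A',(672,-55))]:
    u=proj(C,[*p,95]); print(n,u.round()); cv2.circle(im,tuple(int(x) for x in u),4,(0,0,255),-1)
cv2.imwrite('pics/w2m.png',im)
E
```

```text
t: 3.4
eef_pos: [430.1, -38.4, 202.1]
tcp_rot: [[1.0, 0.002, -0.0], [0.002, -1.0, -0.001], [-0.0, 0.001, -1.0]]
contact_force: [-0.4, 0.3, 0.5]
opening: 51.3
[431.05248237 -38.10125507 202.81269396]
D [327. 231.]
C [393. 126.]
B [427.  -0.]
A [ 356. -187.]
```

View pics/w2m.png

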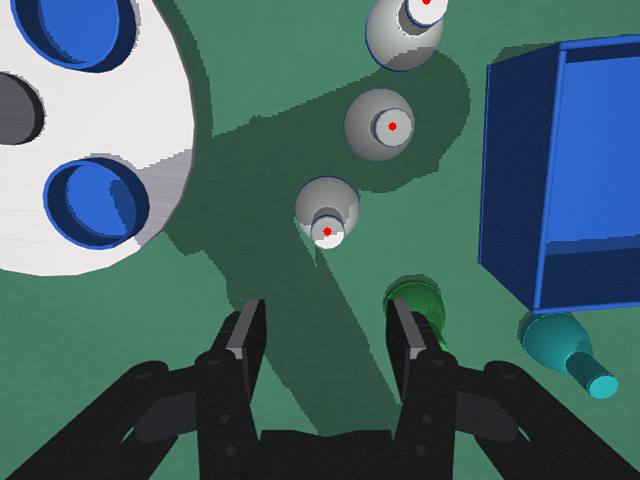

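Projected sensor positions land on the necks at (327,231) and (393,126), so I descend on D.

```bash
python3 -m pendant '[0,0.001,0.04,0,0.2, 0,0,0.04,0,0.2, 0,0,0.03,0,0.2, 0,0,0.014,0,0.2, 0,0,0,0,0.2]'; python3 -m pendant '[0,0,0,0,-1, 0,0,0,0,-1, 0,0,0,0,-1, 0,0,0,0,-1, 0,0,0,0,-1]' 40;python3 -m pendant '[0,0,-0.02,0,-1, 0,0,-0.04,0,-1, 0,0,-0.05,0,-1,0,0,-0.05,0,-1]'
```

```text
t: 3.95
eef_pos: [430.3, -39.2, 76.7]
tcp_rot: [[1.0, 0.002, -0.002], [0.002, -1.0, -0.001], [-0.002, 0.001, -1.0]]
contact_force: [-0.2, 0.2, 0.5]
opening: 51.4
t: 4.45
eef_pos: [430.3, -40.1, 77.8]
tcp_rot: [[1.0, -0.0, 0.001], [-0.0, -1.0, 0.0], [0.001, -0.0, -1.0]]
contact_force: [1.1, 0.0, -0.3]
opening: -0.2
t: 4.85
eef_pos: [429.3, -40.5, 239.2]
tcp_rot: [[1.0, -0.0, -0.0], [-0.0, -1.0, -0.0], [-0.0, 0.0, -1.0]]
contact_force: [2.0, -0.0, -0.7]
opening: 0.3
```

```bash
python3 - <<'E'
from h import *
snap('wrist','w3.png'); a=snap('scene','s3.png'); cv2.imwrite('pics/s3z.png',cv2.resize(a[130:350,120:420],None,fx=2.5,fy=2.5))
E
```

```text
(no output)
```

View pics/w3.png

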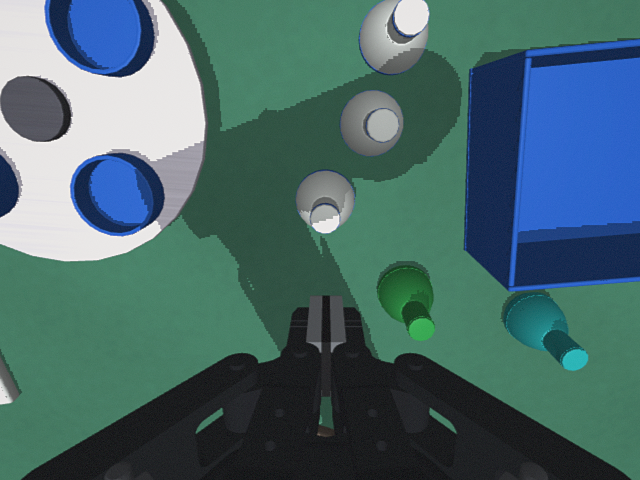

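View pics/s3z.png

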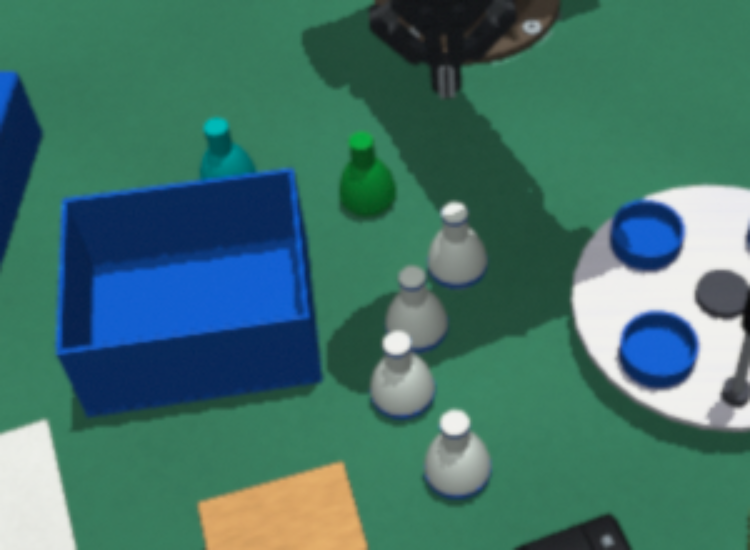

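```bash
python3 - <<'E'
from h import *
s=manip.sense(); print(s['eef_pos'],s['opening'],s['t'])
C=cam('scene'); print('tcp in scene',proj(C,s['eef_pos']),'tip',proj(C,np.array(s['eef_pos'])-[0,0,19]))
W=cam('wrist'); print('D in wrist',proj(W,[430,-39.5,95]), 'tcp', proj(W,s['eef_pos']))
print(back(W,325,216,95))
E
python3 seg.py | grep W
```

```text
[433.61442695 -39.86989782 244.40527357] -0.08897592580811818 4.95
tcp in scene [299.10286686 172.38967858] tip [299.42348135 178.30695172]
D in wrist [325.22890407 222.06604738] tcp [324.98555493 294.34897308]
[435.42247966 -39.30296315  95.        ]
  W 71 [336.4, 183.5] [671.7, -54.5, 95.0]
  W 44 [231.7, 192.6] [650.4, 204.1, 95.0]
  W 70 [356.1, 220.0] [581.3, -102.1, 95.0]
  W 98 [131.3, 244.7] [522.8, 450.2, 95.0]
  W 37 [235.6, 336.7] [298.5, 192.2, 95.0]
  W 21 [240.2, 347.9] [271.8, 181.0, 95.0]
  W 17 [123.6, 350.9] [265.2, 463.8, 95.0]
  W 16 [117.0, 361.8] [239.1, 479.4, 95.0]
  W 17 [103.9, 363.8] [234.5, 511.0, 95.0]
  W 141 [246.3, 11.6] [-545.1, -177.9, 95.0]
  W 29 [30.8, 153.1] [143.1, -769.7, 95.0]
  W 26 [84.6, 153.5] [158.4, -620.9, 95.0]
  W 202 [19.3, 196.3] [305.4, -758.3, 95.0]
  W 22 [300.5, 213.3] [427.2, -41.9, 95.0]
  W 66 [278.5, 266.5] [583.6, -102.4, 95.0]
  W 81 [301.4, 298.4] [673.4, -54.9, 95.0]
```

```bash
python3 -m pendant '[0,0,0,0,0.2, 0,0,0,0,0.2,0,0,0,0,0.2,0,0,0,0,0.2]'; python3 - <<'E'
from h import *
W=cam('wrist');s=manip.sense(); print(s['eef_pos'],s['joints'],s['opening'])
b=snap('wrist','w4.png'); a=snap('scene','s4.png')
C=cam('scene')
for p in (s['eef_pos'],np.array(s['eef_pos'])-[0,0,19]):
    u=proj(C,p); print(u); cv2.circle(a,tuple(int(round(x)) for x in u),1,(0,0,255),-1)
cv2.imwrite('pics/s4z.png',cv2.resize(a[100:300,200:400],None,fx=3,fy=3))
u=proj(W,[430,-39.5,95]);print(u); cv2.circle(b,tuple(int(x) for x in u),4,(0,0,255),-1); cv2.imwrite('pics/w4m.png',b)
E
```

```text
t: 5.45
eef_pos: [429.8, -40.2, 236.6]
tcp_rot: [[1.0, -0.0, -0.001], [-0.0, -1.0, -0.001], [-0.001, 0.001, -1.0]]
contact_force: [-0.2, 0.1, 0.7]
opening: 51.0
[429.75093755 -40.24997702 236.60932505] [ 2.10311697e+01 -4.16166234e+00 -2.57936150e+01 -6.39120753e-04
 -6.84575477e+01  6.89535295e+01] 50.955809255658735
[298.96614791 173.63272248]
[299.28620573 179.49185362]
[324.33589407 217.87463116]
```

View pics/s4z.png

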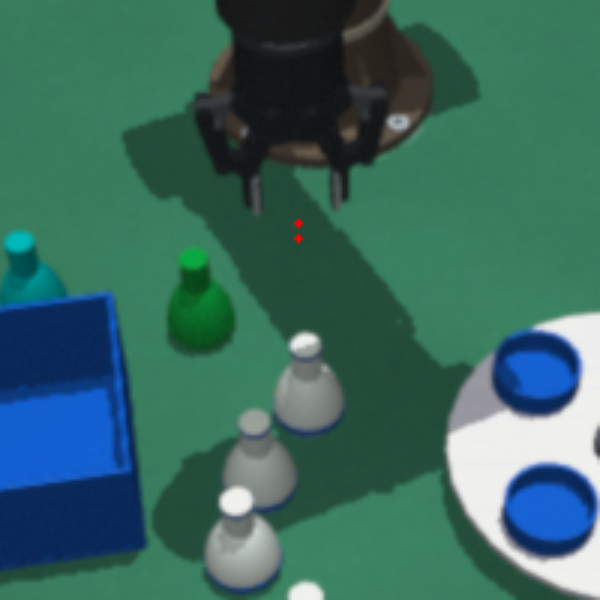

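View pics/w4m.png

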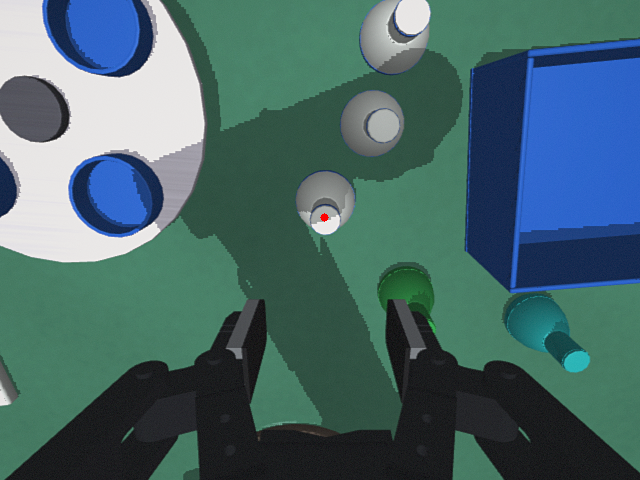

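The marked TCP sits clearly ahead of the real fingertips. In the scene picture the tips are about 10 px above the prediction, and the wrist picture shows them roughly 40 mm short. That explains the empty closing, since the tips were above the neck top. I'll go down, then measure the tip height against the neck.

```bash
python3 -m pendant '[0,0,0.05,0,0.2, 0,0,0.05,0,0.2, 0,0,0.05,0,0.2, 0,0,0.03,0,0.2, 0,0,0,0,0.2, 0,0,0,0,0.2]'; python3 - <<'E'
from h import *
s=manip.sense(); print(s['eef_pos'])
b=snap('wrist','w5.png'); a=snap('scene','s5.png')
cv2.imwrite('pics/s5z.png',cv2.resize(a[150:270,240:360],None,fx=5,fy=5,interpolation=cv2.INTER_CUBIC))
E
```

```text
t: 6.15
eef_pos: [430.4, -40.2, 57.8]
tcp_rot: [[1.0, 0.0, -0.001], [0.0, -1.0, -0.001], [-0.001, 0.001, -1.0]]
contact_force: [0.7, -0.1, 0.8]
opening: 51.0
[430.37971775 -40.19222457  57.77586068]
```

View pics/s5z.png

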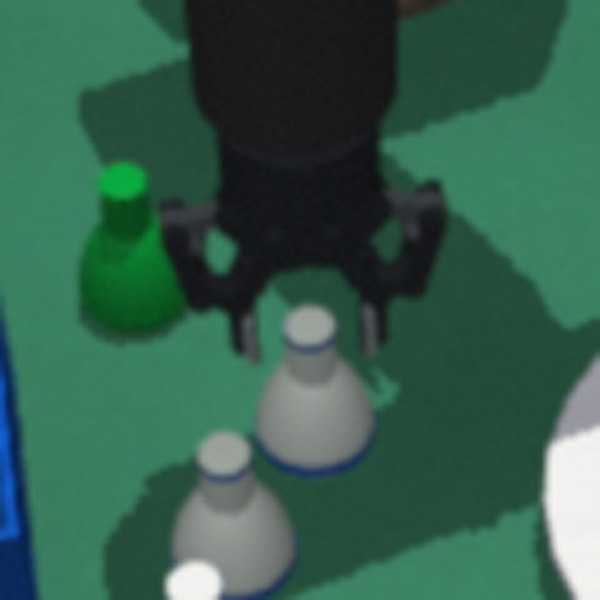

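View pics/w5.png

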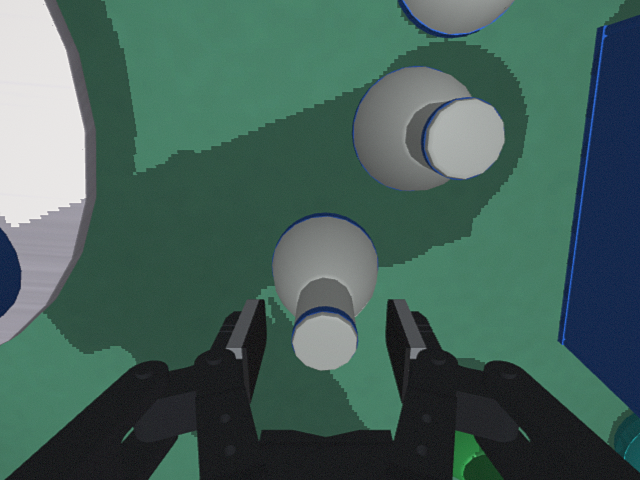

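The neck is now between the open jaws, with its top at wrist pixel (325,340). The tips are roughly 15–20 mm below the neck top, so the reported TCP lies about 17–25 mm beyond the real tips. I lower 15 mm and grip.

```bash
python3 -m pendant '[0,0,0.015,0,0.2, 0,0,0,0,-1, 0,0,0,0,-1, 0,0,0,0,-1, 0,0,0,0,-1, 0,0,0,0,-1]' 40; python3 - <<'E'
from h import *
b=snap('wrist','w6.png')
E
```

```text
t: 6.85
eef_pos: [430.9, -39.9, 43.7]
tcp_rot: [[1.0, 0.0, 0.002], [0.0, -1.0, 0.0], [0.002, -0.0, -1.0]]
contact_force: [-3.8, 0.6, 7.1]
opening: 24.6
```

View pics/w6.png

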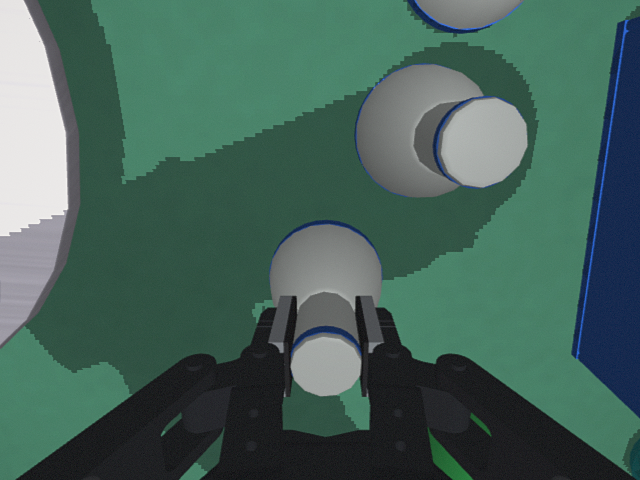

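```bash
python3 -m pendant '[0,0,-0.01,0,-1, 0,0,-0.03,0,-1, 0,0,-0.04,0,-1, 0,0,-0.04,0,-1, 0,0,-0.04,0,-1,0,0,0,0,-1]'; python3 -m pendant '[0.003,-0.03,0,0,-1, 0.003,-0.042,0,0,-1, 0.003,-0.042,0,0,-1, 0.003,-0.042,0,0,-1, 0.003,-0.042,0,0,-1, 0.003,-0.042,0,0,-1, 0.004,-0.042,0,0,-1, 0,-0.036,0,0,-1, 0,-0.018,0,0,-1, 0,0,0,0,-1, 0,0,0,0,-1]'; python3 - <<'E'
from h import *
W=cam('wrist'); print(manip.sense()['eef_pos'])
b=snap('wrist','w7.png')
for p in [(594,285.3),(583.8,144.3),(442.8,154.7),(453.2,295.7)]:
    for r in (34,):
        for a in np.arange(0,360,10):
            u=proj(W,[p[0]+r*np.cos(np.radians(a)),p[1]+r*np.sin(np.radians(a)),66]); cv2.circle(b,tuple(int(x) for x in u),1,(0,0,255),-1)
cv2.imwrite('pics/w7.png',b)
E
```

```text
t: 7.5
eef_pos: [433.1, -39.7, 208.7]
tcp_rot: [[1.0, 0.001, 0.01], [0.001, -1.0, 0.002], [0.01, -0.002, -1.0]]
contact_force: [0.5, 0.1, -1.7]
opening: 25.0
t: 8.6
eef_pos: [451.6, 295.4, 202.0]
tcp_rot: [[1.0, 0.0, -0.001], [0.0, -1.0, -0.001], [-0.001, 0.001, -1.0]]
contact_force: [-0.4, -0.8, -2.6]
opening: 25.0
[451.58389555 295.38520196 202.0063532 ]
```

View pics/w7.png

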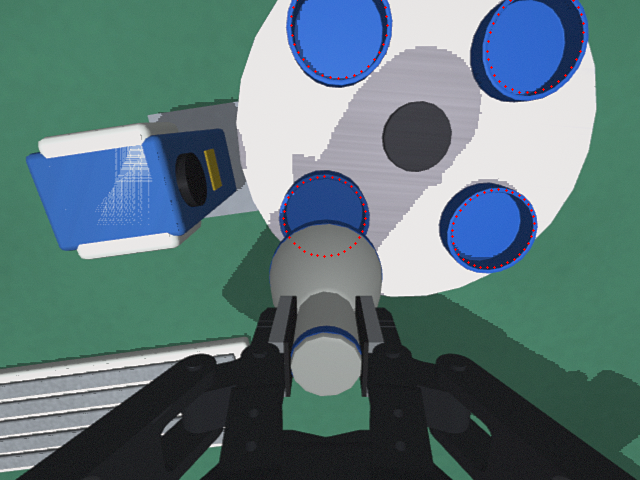

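```bash
python3 -m pendant '[0.002,0,0.03,0,-1, 0,0,0.035,0,-1, 0,0,0.025,0,-1, 0,0,0.012,0,-1, 0,0,0.005,0,-1, 0,0,0,0,-1, 0,0,0,0,-1]'; python3 -m pendant '[0,0,0.003,0,-1, 0,0,0.002,0,-1,0,0,0,0,-1]'
```

```text
t: 9.35
eef_pos: [454.7, 296.2, 96.5]
tcp_rot: [[1.0, -0.0, 0.001], [-0.0, -1.0, 0.001], [0.001, -0.001, -1.0]]
contact_force: [0.2, -0.5, -1.8]
opening: 24.6
t: 9.65
eef_pos: [454.0, 295.8, 90.3]
tcp_rot: [[1.0, -0.0, -0.0], [-0.0, -1.0, 0.0], [-0.0, -0.0, -1.0]]
contact_force: [0.8, -0.4, -1.4]
opening: 24.9
```

```bash
python3 -m pendant '[0,0,0.002,0,-1, 0,0,0,0,-1]'; python3 -m pendant '[0,0,0.001,0,-1, 0,0,0,0,-1]'; python3 - <<'E'
from h import *
b=snap('wrist','w8.png')
E
```

```text
t: 9.85
eef_pos: [454.0, 295.8, 88.1]
tcp_rot: [[1.0, -0.0, -0.0], [-0.0, -1.0, -0.0], [-0.0, 0.0, -1.0]]
contact_force: [-0.1, 0.6, -2.4]
opening: 25.3
t: 10.05
eef_pos: [454.4, 296.1, 87.7]
tcp_rot: [[1.0, -0.0, 0.001], [-0.0, -1.0, 0.0], [0.001, -0.0, -1.0]]
contact_force: [-1.0, 0.1, 2.1]
opening: 25.0
```

View pics/w8.png

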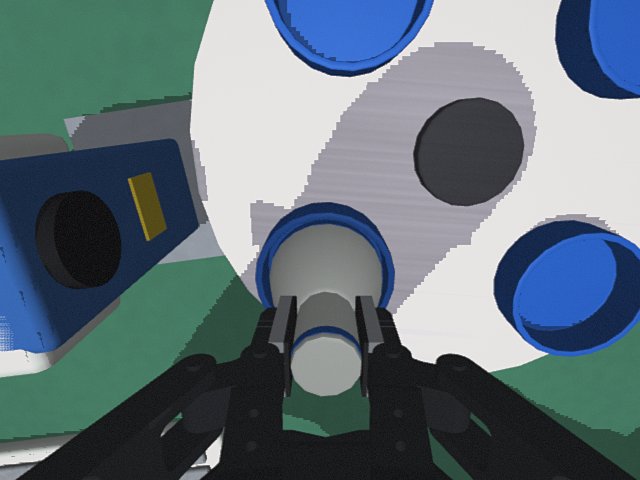

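Sensor is inside nest at (325,270), with the force going from -2.4 to +2.1 N on contact. Release and go on to C.

```bash
python3 -m pendant '[0,0,0,0,0.2, 0,0,0,0,0.2, 0,0,0,0,0.2, 0,0,-0.02,0,0.2, 0,0,-0.05,0,0.2, 0,0,-0.047,0,0.2]'; python3 -m pendant '[0.006,0.045,0,0,0.2, 0.006,0.045,0,0,0.2, 0.006,0.045,0,0,0.2, 0.006,0.045,0,0,0.2, 0.006,0.045,0,0,0.2, 0.006,0.045,0,0,0.2, 0.006,0.045,0,0,0.2, 0.006,0.045,0,0,0.2, 0.004,0.021,0,0,0.2,0,0,0,0,0.2,0,0,0,0,0.2]'; python3 - <<'E'
from h import *
W=cam('wrist'); print(manip.sense()['eef_pos'])
b=snap('wrist','w9.png')
for p in [(506.5,-85),(582.5,-102)]:
    u=proj(W,[*p,95]); cv2.circle(b,tuple(int(x) for x in u),3,(0,0,255),-1)
cv2.imwrite('pics/w9.png',b); snap('scene','s9.png')
E
```

```text
t: 10.7
eef_pos: [453.8, 295.3, 205.3]
tcp_rot: [[1.0, -0.0, -0.001], [-0.0, -1.0, -0.002], [-0.001, 0.002, -1.0]]
contact_force: [1.2, 0.8, 1.2]
opening: 51.2
t: 11.8
eef_pos: [505.8, -85.7, 204.1]
tcp_rot: [[1.0, -0.002, -0.0], [-0.002, -1.0, 0.0], [-0.0, -0.0, -1.0]]
contact_force: [-0.5, 0.2, 0.8]
opening: 51.1
[505.84816992 -85.67710943 204.10202173]
```

View pics/w9.png

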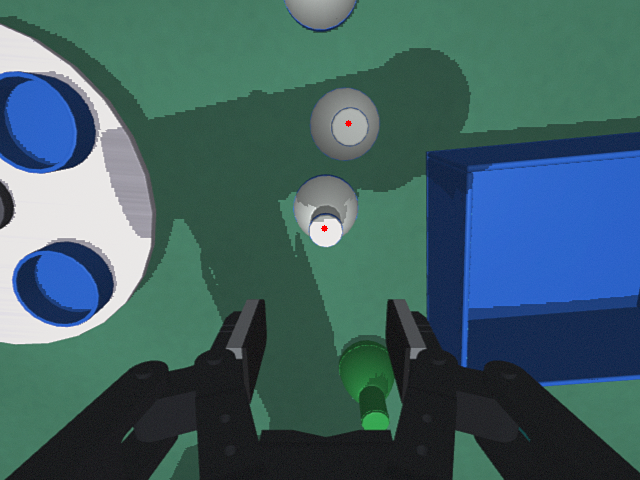

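View pics/s9.png

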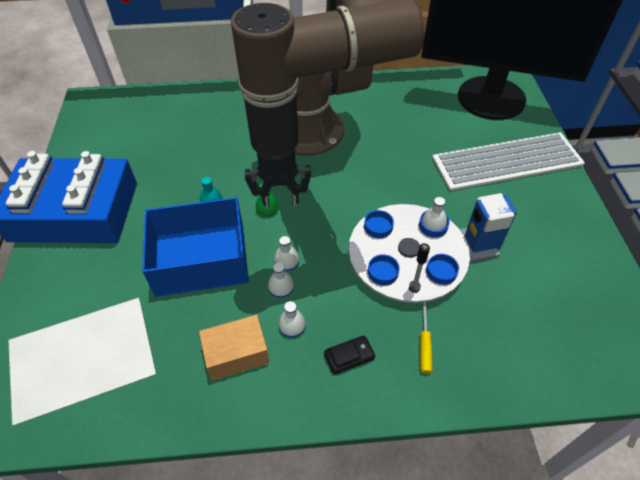

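D stands in its nest at (435,217). A has been knocked aside and is now at scene pixel (291,310). C and B lie where expected, so I grasp C.

```bash
python3 -m pendant '[0,0,0.05,0,0.2, 0,0,0.05,0,0.2, 0,0,0.04,0,0.2, 0,0,0.02,0,0.2, 0,0,0,0,0.2, 0,0,0,0,-1, 0,0,0,0,-1, 0,0,0,0,-1, 0,0,0,0,-1, 0,0,0,0,-1]' 40; python3 -m pendant '[0,0,-0.01,0,-1, 0,0,-0.03,0,-1, 0,0,-0.04,0,-1, 0,0,-0.04,0,-1, 0,0,-0.04,0,-1,0,0,0,0,-1]'
```

```text
t: 12.9
eef_pos: [507.4, -84.9, 45.8]
tcp_rot: [[1.0, 0.0, 0.003], [0.0, -1.0, 0.0], [0.003, -0.0, -1.0]]
contact_force: [-0.9, 1.1, 7.6]
opening: 24.8
t: 13.5
eef_pos: [508.8, -85.3, 210.7]
tcp_rot: [[1.0, 0.0, 0.01], [0.0, -1.0, 0.0], [0.01, -0.0, -1.0]]
contact_force: [0.7, 0.8, -2.8]
opening: 25.1
```

```bash
python3 -m pendant '[0.005,-0.03,0,0,-1, 0.005,-0.044,0,0,-1, 0.005,-0.044,0,0,-1, 0.005,-0.044,0,0,-1, 0.005,-0.044,0,0,-1, 0.005,-0.044,0,0,-1, 0.005,-0.044,0,0,-1, 0.013,-0.044,0,0,-1, 0.02,-0.032,0,0,-1, 0.02,0,0,0,-1, 0,0,0,0,-1, 0,0,0,0,-1]'; python3 - <<'E'
from h import *
W=cam('wrist'); print(manip.sense()['eef_pos'])
b=snap('wrist','w10.png')
for p in [(594,285.3),(583.8,144.3),(442.8,154.7),(453.2,295.7)]:
        for a in np.arange(0,360,10):
            u=proj(W,[p[0]+34*np.cos(np.radians(a)),p[1]+34*np.sin(np.radians(a)),66]); cv2.circle(b,tuple(int(x) for x in u),1,(0,0,255),-1)
cv2.imwrite('pics/w10.png',b)
E
```

```text
t: 14.7
eef_pos: [593.4, 284.2, 203.1]
tcp_rot: [[1.0, -0.001, -0.002], [-0.001, -1.0, -0.001], [-0.002, 0.001, -1.0]]
contact_force: [-0.9, -0.5, -2.5]
opening: 25.0
[593.37557891 284.18486427 203.08334269]
```

View pics/w10.png

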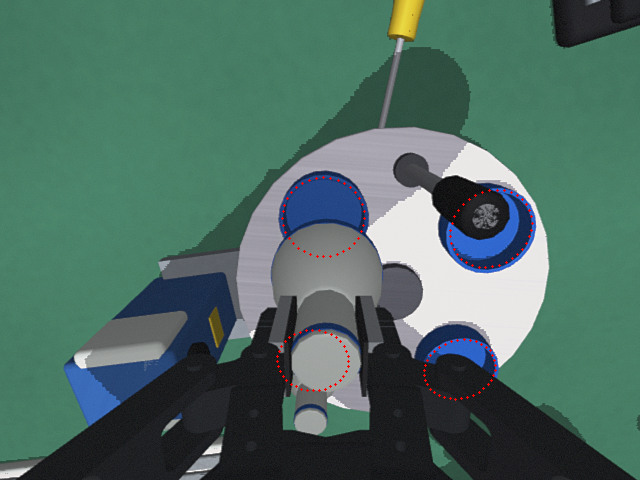

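```bash
python3 -m pendant '[0.001,-0.001,0.03,0,-1, 0,0,0.035,0,-1, 0,0,0.025,0,-1, 0,0,0.014,0,-1, 0,0,0.006,0,-1, 0,0,0.002,0,-1, 0,0,0.001,0,-1, 0,0,0,0,-1]'; python3 -m pendant '[0,0,0.001,0,-1,0,0,0,0,-1]'
```

```text
t: 15.55
eef_pos: [595.5, 286.1, 92.3]
tcp_rot: [[1.0, -0.0, 0.001], [-0.0, -1.0, 0.001], [0.001, -0.001, -1.0]]
contact_force: [-0.4, 0.5, -2.4]
opening: 24.5
t: 15.75
eef_pos: [595.2, 285.9, 90.7]
tcp_rot: [[1.0, -0.0, 0.0], [-0.0, -1.0, 0.0], [0.0, -0.0, -1.0]]
contact_force: [0.1, 0.2, -3.3]
opening: 24.8
```

```bash
python3 -m pendant '[0,0,0.002,0,-1,0,0,0,0,-1]';python3 -m pendant '[0,0,0.001,0,-1,0,0,0,0,-1]';
```

```text
t: 15.95
eef_pos: [595.7, 285.9, 89.9]
tcp_rot: [[1.0, 0.0, 0.002], [0.0, -1.0, 0.0], [0.002, -0.0, -1.0]]
contact_force: [-3.2, -2.6, 7.0]
opening: 24.9
t: 16.15
eef_pos: [595.9, 286.0, 89.9]
tcp_rot: [[1.0, 0.0, 0.002], [0.0, -1.0, 0.001], [0.002, -0.001, -1.0]]
contact_force: [-4.8, -2.1, 11.1]
opening: 24.6
```

```bash
python3 -m pendant '[0,0,0,0,0.2, 0,0,0,0,0.2, 0,0,0,0,0.2, 0,0,-0.02,0,0.2, 0,0,-0.05,0,0.2, 0,0,-0.05,0,0.2,-0.03,0.02,-0.02,0,0.2]'; python3 -m pendant '[-0.01,0.047,0,0,0.2, 0,0.047,0,0,0.2, 0,0.047,0,0,0.2, 0,0.047,0,0,0.2, 0.005,0.047,0,0,0.2, 0.005,0.047,0,0,0.2, 0.005,0.047,0,0,0.2, 0.005,0.03,0.02,0,0.2, 0.005,0.01,0,0,0.2,0,0,0,0,0.2,0,0,0,0,0.2]'; python3 - <<'E'
from h import *
W=cam('wrist'); print(manip.sense()['eef_pos'])
b=snap('wrist','w11.png')
for p in [(582.5,-102)]:
    u=proj(W,[*p,95]); cv2.circle(b,tuple(int(x) for x in u),3,(0,0,255),-1)
cv2.imwrite('pics/w11.png',b)
E
```

```text
t: 16.85
eef_pos: [568.9, 268.0, 231.6]
tcp_rot: [[1.0, 0.001, 0.006], [0.0, -1.0, 0.003], [0.006, -0.003, -1.0]]
contact_force: [-0.6, 0.1, 0.2]
opening: 51.3
t: 17.95
eef_pos: [580.3, -102.9, 207.6]
tcp_rot: [[1.0, -0.001, 0.0], [-0.001, -1.0, -0.0], [0.0, 0.0, -1.0]]
contact_force: [-0.0, 0.0, -0.2]
opening: 51.3
[ 580.33538943 -102.86533124  207.55352595]
```

View pics/w11.png

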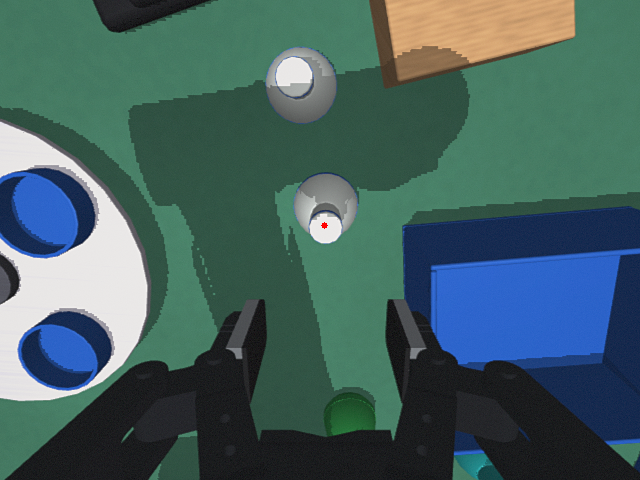

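```bash
python3 - <<'E'
from h import *
print(back(cam('wrist'),295,77,95))
E
python3 -m pendant '[0.002,0,0.05,0,0.2, 0,0,0.05,0,0.2, 0,0,0.04,0,0.2, 0,0,0.024,0,0.2, 0,0,0,0,0.2, 0,0,0,0,-1, 0,0,0,0,-1, 0,0,0,0,-1, 0,0,0,0,-1, 0,0,0,0,-1]' 40; python3 -m pendant '[0,0,-0.01,0,-1, 0,0,-0.03,0,-1, 0,0,-0.04,0,-1, 0,0,-0.04,0,-1, 0,0,-0.04,0,-1,0,0,0,0,-1]'
```

```text
[687.44603257 -81.84719618  95.        ]
t: 19.0
eef_pos: [583.7, -102.7, 45.6]
tcp_rot: [[1.0, 0.0, 0.004], [0.0, -1.0, 0.001], [0.004, -0.001, -1.0]]
contact_force: [-0.4, 3.2, 7.7]
opening: 24.8
t: 19.6
eef_pos: [585.0, -103.7, 210.7]
tcp_rot: [[1.0, 0.0, 0.011], [0.0, -1.0, -0.0], [0.011, 0.0, -1.0]]
contact_force: [1.2, 0.7, -1.9]
opening: 24.8
```

```bash
python3 -m pendant '[-0.014,-0.026,0,0,-1, -0.021,-0.038,0,0,-1, -0.021,-0.038,0,0,-1, -0.021,-0.038,0,0,-1, -0.021,-0.038,0,0,-1, -0.021,-0.038,0,0,-1, -0.014,-0.028,0,0,-1, -0.007,-0.014,0,0,-1, 0,0,0,0,-1, 0,0,0,0,-1]'; python3 - <<'E'
from h import *
W=cam('wrist'); print(manip.sense()['eef_pos'])
b=snap('wrist','w12.png')
for p in [(594,285.3),(583.8,144.3),(442.8,154.7),(453.2,295.7)]:
        for a in np.arange(0,360,10):
            u=proj(W,[p[0]+34*np.cos(np.radians(a)),p[1]+34*np.sin(np.radians(a)),66]); cv2.circle(b,tuple(int(x) for x in u),1,(0,0,255),-1)
cv2.imwrite('pics/w12.png',b)
E
```

```text
t: 20.6
eef_pos: [441.7, 154.7, 203.4]
tcp_rot: [[1.0, 0.001, -0.0], [0.001, -1.0, -0.0], [-0.0, 0.0, -1.0]]
contact_force: [0.0, -0.5, -2.4]
opening: 24.9
[441.68249242 154.67342247 203.38381435]
```

View pics/w12.png

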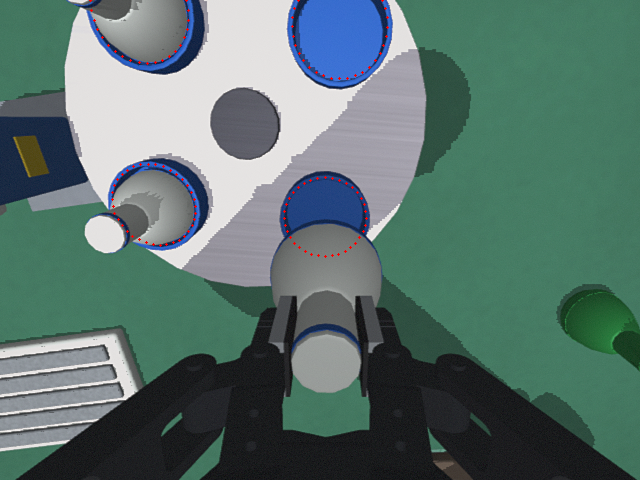

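Aligned with nest at (325,215); C and D stand in theirs. Lower.

```bash
python3 -m pendant '[0.001,0,0.03,0,-1, 0,0,0.035,0,-1, 0,0,0.025,0,-1, 0,0,0.014,0,-1, 0,0,0.006,0,-1, 0,0,0.002,0,-1, 0,0,0.001,0,-1, 0,0,0,0,-1]'; python3 -m pendant '[0,0,0.002,0,-1,0,0,0,0,-1]';python3 -m pendant '[0,0,0.001,0,-1,0,0,0,0,-1]'
```

```text
t: 21.45
eef_pos: [443.2, 154.7, 90.8]
tcp_rot: [[1.0, -0.001, 0.0], [-0.001, -1.0, 0.0], [0.0, -0.0, -1.0]]
contact_force: [-0.4, -0.4, -2.2]
opening: 25.2
t: 21.65
eef_pos: [443.6, 155.0, 89.5]
tcp_rot: [[1.0, 0.0, 0.001], [0.0, -1.0, 0.0], [0.001, -0.0, -1.0]]
contact_force: [-3.1, -1.6, 6.7]
opening: 25.0
t: 21.85
eef_pos: [443.9, 154.9, 89.5]
tcp_rot: [[1.0, 0.001, 0.002], [0.001, -1.0, 0.0], [0.002, -0.0, -1.0]]
contact_force: [-4.2, -2.7, 16.5]
opening: 24.6
```

```bash
python3 -m pendant '[0,0,0,0,0.2, 0,0,0,0,0.2, 0,0,0,0,0.2, 0,0,-0.02,0,0.2, 0,0,-0.05,0,0.2, 0,0,-0.05,0,0.2]'; python3 -m pendant '[0.02,0.03,0,0,0.2, 0.032,0.03,0,0,0.2, 0.032,0.03,0,0,0.2, 0.032,0.03,0,0,0.2, 0.032,0.03,0,0,0.2, 0.032,0.03,0,0,0.2, 0.032,0.03,0,0,0.2, 0.032,0.027,0,0,0.2,0,0,0,0,0.2,0,0,0,0,0.2]'; python3 - <<'E'
from h import *
W=cam('wrist'); print(manip.sense()['eef_pos'])
b=snap('wrist','w13.png')
for p in [(687.4,-81.8)]:
    u=proj(W,[*p,95]); cv2.circle(b,tuple(int(x) for x in u),3,(0,0,255),-1)
cv2.imwrite('pics/w13.png',b)
E
```

```text
t: 22.45
eef_pos: [442.4, 154.3, 208.2]
tcp_rot: [[1.0, -0.0, -0.002], [-0.0, -1.0, -0.002], [-0.002, 0.002, -1.0]]
contact_force: [1.5, 0.9, -0.5]
opening: 51.7
t: 23.45
eef_pos: [687.0, -83.1, 205.7]
tcp_rot: [[1.0, -0.002, -0.002], [-0.002, -1.0, -0.0], [-0.002, 0.0, -1.0]]
contact_force: [0.2, 0.5, 0.2]
opening: 51.2
[687.03452151 -83.10438584 205.72407618]
```

View pics/w13.png

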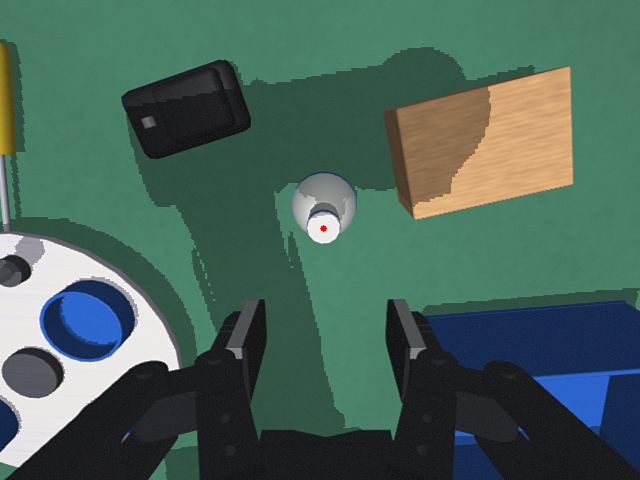

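```bash
python3 -m pendant '[0,-0.001,0.05,0,0, 0,0,0.05,0,0, 0,0,0.04,0,0, 0,0,0.022,0,0, 0,0,0,0,0, 0,0,0,0,-1, 0,0,0,0,-1, 0,0,0,0,-1, 0,0,0,0,-1, 0,0,0,0,-1]' 40; python3 -m pendant '[0,0,-0.01,0,-1, 0,0,-0.03,0,-1, 0,0,-0.04,0,-1, 0,0,-0.04,0,-1, 0,0,-0.04,0,-1,0,0,0,0,-1]'
```

```text
t: 24.5
eef_pos: [687.9, -81.0, 47.1]
tcp_rot: [[1.0, 0.0, 0.002], [0.0, -1.0, 0.0], [0.002, -0.0, -1.0]]
contact_force: [-0.9, 0.8, 7.3]
opening: 24.8
t: 25.1
eef_pos: [690.1, -81.8, 213.3]
tcp_rot: [[1.0, 0.0, 0.011], [0.0, -1.0, -0.0], [0.011, 0.0, -1.0]]
contact_force: [0.2, -0.1, -1.5]
opening: 24.6
```

```bash
python3 -m pendant '[-0.015,-0.02,0,0,-1, -0.025,-0.035,0,0,-1, -0.025,-0.04,0,0,-1, -0.02,-0.04,0,0,-1, -0.01,-0.04,0,0,-1, -0.008,-0.03,0,0,-1, 0,-0.021,0,0,-1, 0,0,0,0,-1, 0,0,0,0,-1]'; python3 - <<'E'
from h import *
W=cam('wrist'); print(manip.sense()['eef_pos'])
b=snap('wrist','w14.png')
for p in [(594,285.3),(583.8,144.3),(442.8,154.7),(453.2,295.7)]:
        for a in np.arange(0,360,10):
            u=proj(W,[p[0]+34*np.cos(np.radians(a)),p[1]+34*np.sin(np.radians(a)),66]); cv2.circle(b,tuple(int(x) for x in u),1,(0,0,255),-1)
cv2.imwrite('pics/w14.png',b)
E
```

```text
t: 26.0
eef_pos: [583.7, 144.9, 205.2]
tcp_rot: [[1.0, 0.001, -0.001], [0.001, -1.0, -0.0], [-0.001, 0.0, -1.0]]
contact_force: [-0.5, 0.1, -1.7]
opening: 24.7
[583.68151519 144.94173211 205.19559328]
```

View pics/w14.png

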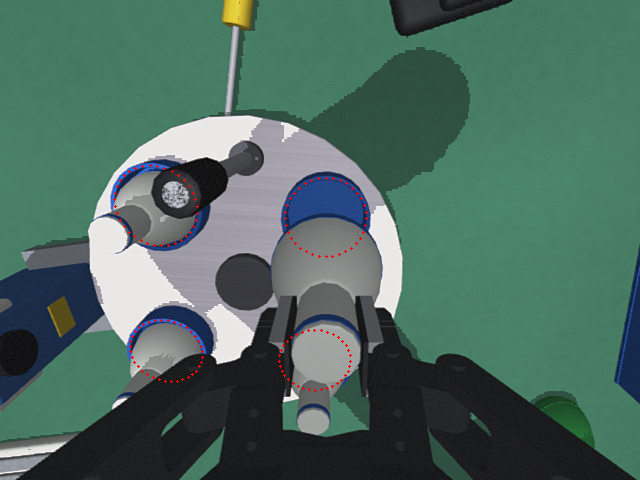

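```bash
python3 -m pendant '[0.001,0,0.03,0,-1, 0,0,0.035,0,-1, 0,0,0.025,0,-1, 0,0,0.014,0,-1, 0,0,0.006,0,-1, 0,0,0.002,0,-1, 0,0,0.001,0,-1, 0,0,0,0,-1]'; python3 -m pendant '[0,0,0.002,0,-1,0,0,0,0,-1]'
```

```text
t: 26.85
eef_pos: [585.5, 144.9, 93.3]
tcp_rot: [[1.0, -0.0, 0.001], [-0.0, -1.0, 0.001], [0.001, -0.001, -1.0]]
contact_force: [-0.4, 0.4, -2.8]
opening: 25.0
t: 27.05
eef_pos: [585.6, 145.1, 91.2]
tcp_rot: [[1.0, 0.0, 0.001], [0.0, -1.0, 0.001], [0.001, -0.001, -1.0]]
contact_force: [-1.1, -1.1, 1.4]
opening: 24.9
```

```bash
python3 -m pendant '[0,0,0.001,0,-1, 0,0,0,0,0.2, 0,0,0,0,0.2, 0,0,0,0,0.2, 0,0,-0.02,0,0.2, 0,0,-0.05,0,0.2, 0,0,-0.05,0,0.2, 0,-0.02,-0.05,0,0.2, 0,-0.02,-0.03,0,0.2,0,0,0,0,0.2,0,0,0,0,0.2]';  python3 - <<'E'
from h import *
W=cam('wrist'); print(manip.sense()['eef_pos'])
b=snap('wrist','w15.png')
for p in [(594,285.3),(583.8,144.3),(442.8,154.7),(453.2,295.7)]:
        for a in np.arange(0,360,10):
            u=proj(W,[p[0]+34*np.cos(np.radians(a)),p[1]+34*np.sin(np.radians(a)),66]); cv2.circle(b,tuple(int(x) for x in u),1,(0,0,255),-1)
u=proj(W,[632,212,202]);print(u);cv2.circle(b,tuple(int(x) for x in u),2,(0,0,255),-1)
u=proj(W,[518.5,220,52]);print(u);cv2.circle(b,tuple(int(x) for x in u),2,(0,0,255),-1)
cv2.imwrite('pics/w15.png',b); snap('scene','s15.png')
E
```

```text
t: 28.15
eef_pos: [585.1, 183.9, 286.1]
tcp_rot: [[1.0, 0.0, 0.001], [0.0, -1.0, 0.001], [0.001, -0.001, -1.0]]
contact_force: [-0.7, -0.5, -1.0]
opening: 51.2
[585.08651824 183.90344378 286.06306396]
[282.61027182 172.04237374]
[293.92557917 254.15909942]
```

View pics/w15.png

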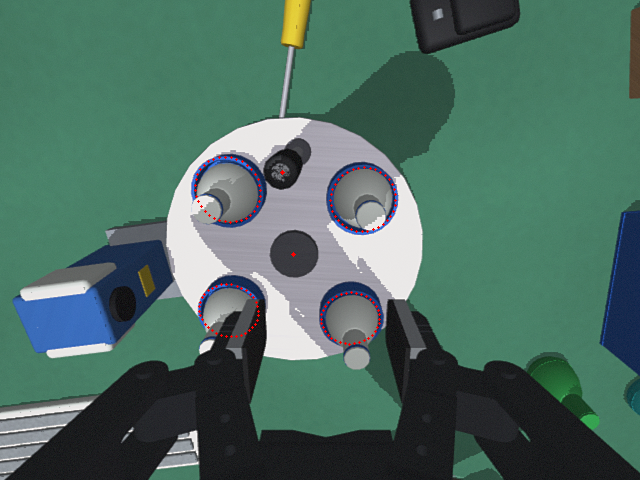

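View pics/s15.png

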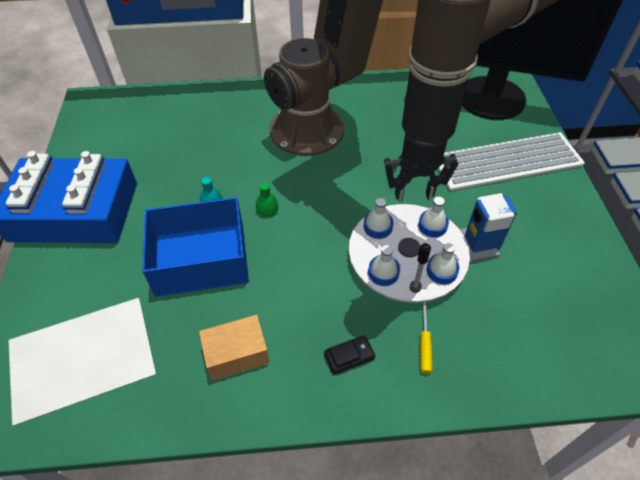

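All four sensors stand in nests; the hub is at (293,254) and the knob at (282,172), both on prediction. Now the crank.

```bash
python3 -m pendant '[0.025,-0.015,0,0,0.2, 0.0225,-0.013,0,0,0.2, 0,0,0.04,0,0.2, 0,0,0,0,0.2, 0,0,0,0,0.2]';  python3 - <<'E'
from h import *
W=cam('wrist'); print(manip.sense()['eef_pos'])
b=snap('wrist','w16.png')
E
```

```text
t: 28.75
eef_pos: [631.9, 210.2, 244.5]
tcp_rot: [[1.0, -0.001, -0.003], [-0.001, -1.0, -0.003], [-0.003, 0.003, -1.0]]
contact_force: [1.4, 0.1, 1.8]
opening: 51.2
[631.89054812 210.23630184 244.45391101]
```

View pics/w16.png

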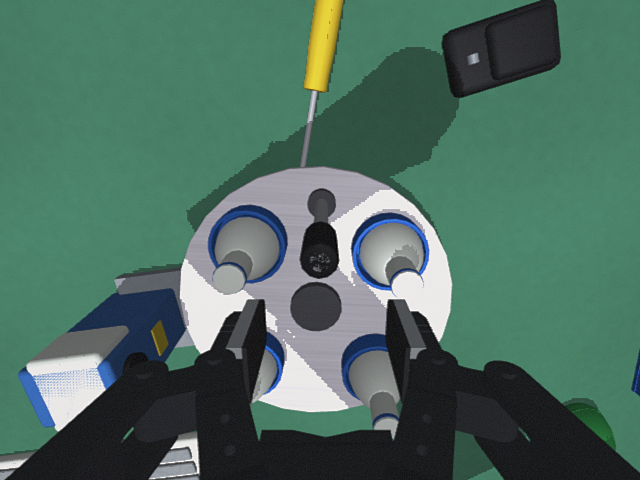

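```bash
python3 -m pendant '[0,-0.002,0.04,0,0.2, 0,0,0.04,0,0.2, 0,0,0.022,0,0.2, 0,0,0,0,0.2]'; python3 -m pendant '[0,0,0,0,-1, 0,0,0,0,-1, 0,0,0,0,-1, 0,0,0,0,-1, 0,0,0,0,-1]' 60;  python3 - <<'E'
from h import *
b=snap('wrist','w17.png')
E
```

```text
t: 29.2
eef_pos: [631.2, 212.4, 142.1]
tcp_rot: [[1.0, -0.001, -0.003], [-0.001, -1.0, -0.002], [-0.003, 0.002, -1.0]]
contact_force: [0.3, 0.7, 0.8]
opening: 51.1
t: 29.7
eef_pos: [634.1, 214.0, 147.0]
tcp_rot: [[1.0, 0.0, 0.004], [0.0, -1.0, 0.002], [0.004, -0.002, -1.0]]
contact_force: [-1.1, -0.2, 7.4]
opening: 22.8
```

View pics/w17.png

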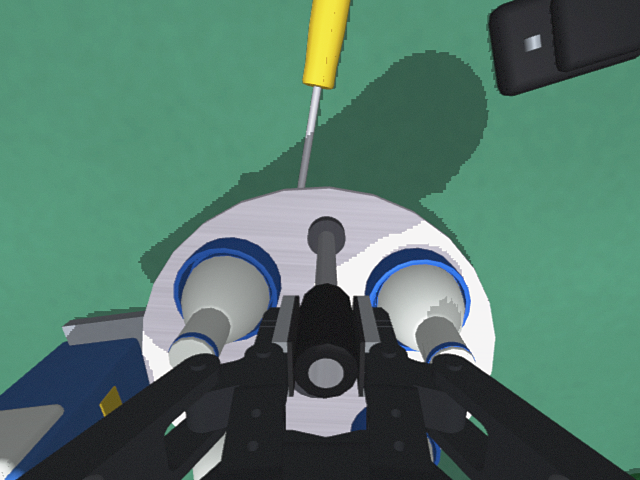

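```bash
python3 - <<'E'
import numpy as np
th=-4
for k in range(42):
    d=np.radians(th-95); print(k,th,'%.4f,%.4f'%(.02005*np.cos(d),-.02005*np.sin(d))); th-=10
E
```

```text
0 -4 -0.0031,0.0198
1 -14 -0.0065,0.0190
2 -24 -0.0097,0.0175
3 -34 -0.0126,0.0156
4 -44 -0.0151,0.0132
5 -54 -0.0172,0.0103
6 -64 -0.0187,0.0072
7 -74 -0.0197,0.0038
8 -84 -0.0200,0.0003
9 -94 -0.0198,-0.0031
10 -104 -0.0190,-0.0065
11 -114 -0.0175,-0.0097
12 -124 -0.0156,-0.0126
13 -134 -0.0132,-0.0151
14 -144 -0.0103,-0.0172
15 -154 -0.0072,-0.0187
16 -164 -0.0038,-0.0197
17 -174 -0.0003,-0.0200
18 -184 0.0031,-0.0198
19 -194 0.0065,-0.0190
20 -204 0.0097,-0.0175
21 -214 0.0126,-0.0156
22 -224 0.0151,-0.0132
23 -234 0.0172,-0.0103
24 -244 0.0187,-0.0072
25 -254 0.0197,-0.0038
26 -264 0.0200,-0.0003
27 -274 0.0198,0.0031
28 -284 0.0190,0.0065
29 -294 0.0175,0.0097
30 -304 0.0156,0.0126
31 -314 0.0132,0.0151
32 -324 0.0103,0.0172
33 -334 0.0072,0.0187
34 -344 0.0038,0.0197
35 -354 0.0003,0.0200
36 -364 -0.0031,0.0198
37 -374 -0.0065,0.0190
38 -384 -0.0097,0.0175
39 -394 -0.0126,0.0156
40 -404 -0.0151,0.0132
41 -414 -0.0172,0.0103
```

```bash
python3 -m pendant '[-0.001,0.01,0,0,-1, -0.002,0.01,0,0,-1, -0.0065,0.019,0,0,-1, -0.0097,0.0175,0,0,-1, -0.0126,0.0156,0,0,-1, 0,0,0,0,-1]' 60
```

```text
t: 30.35
eef_pos: [600.5, 139.5, 146.9]
tcp_rot: [[1.0, -0.001, 0.003], [-0.001, -1.0, 0.0], [0.003, -0.0, -1.0]]
contact_force: [0.4, -0.5, 5.5]
opening: 22.8
```

```bash
python3 -m pendant '[-0.0151,0.0132,0,0,-1, -0.0172,0.0103,0,0,-1, -0.0187,0.0072,0,0,-1, -0.0197,0.0038,0,0,-1, -0.02,0.0003,0,0,-1, -0.0198,-0.0031,0,0,-1, -0.019,-0.0065,0,0,-1, -0.0175,-0.0097,0,0,-1, -0.0156,-0.0126,0,0,-1, -0.0132,-0.0151,0,0,-1,0,0,0,0,-1]'
```

```text
t: 31.45
eef_pos: [425.0, 155.2, 146.8]
tcp_rot: [[1.0, 0.002, 0.004], [0.002, -1.0, 0.003], [0.004, -0.003, -1.0]]
contact_force: [-5.1, -1.2, 13.8]
opening: 22.6
```

```bash
python3 -m pendant '[-0.0103,-0.0172,0,0,-1, -0.0072,-0.0187,0,0,-1, -0.0038,-0.0197,0,0,-1, -0.0003,-0.02,0,0,-1, 0.0031,-0.0198,0,0,-1, 0.0065,-0.019,0,0,-1, 0.0097,-0.0175,0,0,-1, 0.0126,-0.0156,0,0,-1, 0.0151,-0.0132,0,0,-1, 0.0172,-0.0103,0,0,-1,0,0,0,0,-1]'
```

```text
t: 32.55
eef_pos: [472.0, 325.9, 146.9]
tcp_rot: [[1.0, 0.001, 0.006], [0.001, -1.0, 0.001], [0.006, -0.001, -1.0]]
contact_force: [2.6, -4.1, 11.1]
opening: 22.3
```

```bash
python3 -m pendant '[0.0187,-0.0072,0,0,-1, 0.0197,-0.0038,0,0,-1, 0.02,-0.0003,0,0,-1, 0.0198,0.0031,0,0,-1, 0.019,0.0065,0,0,-1, 0.0175,0.0097,0,0,-1, 0.0156,0.0126,0,0,-1, 0.0132,0.0151,0,0,-1, 0.0103,0.0172,0,0,-1, 0.0072,0.0187,0,0,-1, 0.0038,0.0197,0,0,-1, 0,0,0,0,-1]'
```

```text
t: 33.75
eef_pos: [633.8, 230.7, 147.0]
tcp_rot: [[1.0, -0.002, 0.003], [-0.002, -1.0, 0.0], [0.003, -0.0, -1.0]]
contact_force: [-3.2, -1.5, 8.2]
opening: 22.7
```

```bash
python3 -m pendant '[0.0003,0.01,0,0,-1, 0,0.01,0,0,-1,0,0,0,0,-1]';python3 -m pendant '[-0.001,0.01,0,0,-1, -0.002,0.01,0,0,-1,0,0,0,0,-1]'
```

```text
t: 34.05
eef_pos: [634.0, 212.3, 147.0]
tcp_rot: [[1.0, -0.001, 0.004], [-0.001, -1.0, 0.001], [0.004, -0.001, -1.0]]
contact_force: [-1.6, -0.6, 7.2]
opening: 22.5
t: 34.35
eef_pos: [630.7, 192.4, 147.0]
tcp_rot: [[1.0, -0.0, 0.004], [-0.0, -1.0, 0.001], [0.004, -0.001, -1.0]]
contact_force: [-2.6, -0.1, 6.3]
opening: 22.7
```

```bash
python3 -m pendant '[-0.003,0.0095,0,0,-1, 0,0,0,0,-1]';python3 -m pendant '[-0.0035,0.0095,0,0,-1,0,0,0,0,-1]'
```

```text
t: 34.55
eef_pos: [627.9, 183.2, 146.9]
tcp_rot: [[1.0, -0.0, 0.004], [-0.0, -1.0, 0.001], [0.004, -0.001, -1.0]]
contact_force: [-0.8, -0.5, 6.8]
opening: 22.9
t: 34.75
eef_pos: [624.2, 173.8, 146.9]
tcp_rot: [[1.0, -0.0, 0.004], [-0.0, -1.0, 0.001], [0.004, -0.001, -1.0]]
contact_force: [-2.1, -1.0, 7.9]
opening: 22.7
```

```bash
python3 -m pendant '[-0.0045,0.009,0,0,-1, 0,0,0,0,-1]';python3 -m pendant '[-0.0052,0.0085,0,0,-1,0,0,0,0,-1]'
```

```text
t: 34.95
eef_pos: [621.4, 167.9, 147.0]
tcp_rot: [[1.0, 0.0, 0.008], [0.0, -1.0, 0.006], [0.008, -0.006, -1.0]]
contact_force: [3.3, 7.7, 2.4]
opening: 22.8
t: 35.15
eef_pos: [621.4, 167.5, 147.2]
tcp_rot: [[1.0, 0.002, 0.019], [0.002, -1.0, 0.018], [0.019, -0.018, -1.0]]
contact_force: [17.9, 33.3, -12.0]
opening: 22.9
```

```bash
python3 -m pendant '[-0.006,0.008,0,0,-1, 0,0,0,0,-1]';python3 -m pendant '[-0.0066,0.0075,0,0,-1,0,0,0,0,-1]'
```

```text
t: 35.35
eef_pos: [620.7, 166.8, 147.7]
tcp_rot: [[1.0, 0.005, 0.03], [0.004, -1.0, 0.028], [0.03, -0.027, -0.999]]
contact_force: [32.5, 58.7, -23.6]
opening: 22.8
t: 35.55
eef_pos: [614.2, 166.3, 147.5]
tcp_rot: [[0.999, 0.007, 0.032], [0.006, -0.999, 0.037], [0.032, -0.036, -0.999]]
contact_force: [25.4, 85.5, -26.7]
opening: 22.5
```

Hard stop felt: the pose held at about (621,167.5) while the force rose. I back off the overshoot at once.

```bash
python3 -m pendant '[0.009,-0.012,0,0,-1, 0.0088,-0.012,0,0,-1,0,0,0,0,-1, 0,0,0,0,-1]'
```

```text
t: 35.95
eef_pos: [615.4, 169.2, 147.2]
tcp_rot: [[1.0, 0.003, -0.003], [0.003, -1.0, 0.004], [-0.003, -0.004, -1.0]]
contact_force: [-26.9, 15.2, 23.3]
opening: 22.9
```

```bash
python3 -m pendant '[-0.005,0.002,0,0,-1, 0,0,0,0,-1]'
```

```text
t: 36.15
eef_pos: [614.3, 167.4, 147.3]
tcp_rot: [[1.0, 0.002, 0.005], [0.002, -1.0, 0.006], [0.005, -0.006, -1.0]]
contact_force: [-9.7, 15.2, 11.8]
opening: 22.7
```

Still pressed about 9 N clockwise against the stop. Release and look.

```bash
python3 -m pendant '[0,0,0,0,0.2, 0,0,0,0,0.2, 0,0,0,0,0.2, 0,0,0,0,0.2]'; python3 -m pendant '[0,0,-0.03,0,0.2, 0,0,-0.05,0,0.2, 0,0,-0.05,0,0.2, -0.03,-0.02,-0.02,0,0.2, -0.03,-0.03,0,0,0.2,0,0,0,0,0.2,0,0,0,0,0.2]'; cat > tt.py <<'E'
from h import *
import sys
W=cam('wrist'); print(manip.sense()['eef_pos'])
b=snap('wrist',sys.argv[1]); th0=float(sys.argv[2])
for k in range(4):
    t=np.radians(th0+45+90*k); p=(518.5+100*np.cos(t),220+100*np.sin(t)); print(k,np.round(p,1))
    for a in np.arange(0,360,10):
        u=proj(W,[p[0]+34*np.cos(np.radians(a)),p[1]+34*np.sin(np.radians(a)),66]); cv2.circle(b,tuple(int(x) for x in u),1,(0,0,255),-1)
    u=proj(W,[*p,139]); cv2.circle(b,tuple(int(x) for x in u),2,(0,255,255),-1)
t=np.radians(th0); u=proj(W,[518.5+115*np.cos(t),220+115*np.sin(t),202]); cv2.circle(b,tuple(int(x) for x in u),2,(0,255,0),-1)
cv2.imwrite('pics/'+sys.argv[1],b)
E
python3 tt.py w18.png -27; python3 -c "
from h import *
snap('scene','s18.png')"
```

```text
t: 36.55
eef_pos: [613.8, 162.8, 144.0]
tcp_rot: [[1.0, -0.001, 0.0], [-0.001, -1.0, -0.0], [0.0, 0.0, -1.0]]
contact_force: [-0.5, 0.1, 0.0]
opening: 51.3
t: 37.25
eef_pos: [553.3, 213.5, 294.2]
tcp_rot: [[1.0, 0.001, 0.001], [0.001, -1.0, 0.0], [0.001, -0.0, -1.0]]
contact_force: [-0.1, -0.5, 0.3]
opening: 51.1
[553.27888591 213.51145724 294.20354507]
0 [613.6 250.9]
1 [487.6 315.1]
2 [423.4 189.1]
3 [549.4 124.9]
```

View pics/w18.png

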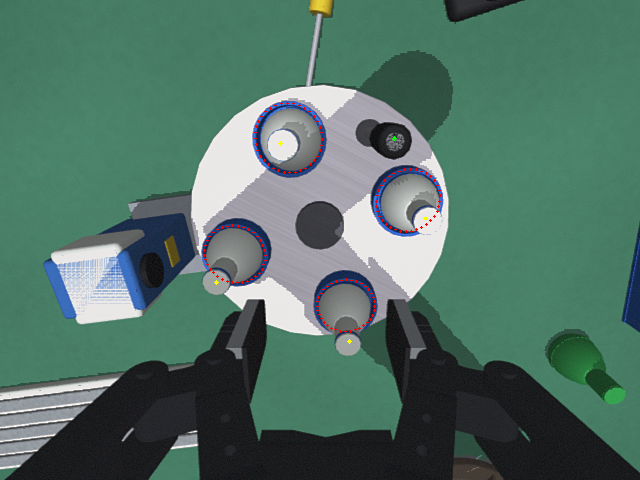

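View pics/s18.png

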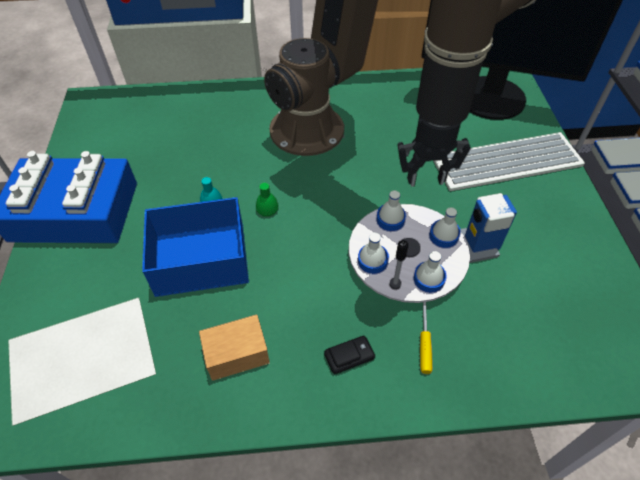

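Angle -27° fits well: nest circles and neck tops (yellow) match and all four sensors stand upright. Now I unload, starting with the sensor at (549,125).

```bash
python3 -m pendant '[-0.002,0.04,0.02,0,0.2, -0.002,0.044,0.03,0,0.2, 0,0.005,0.04,0,0.2, 0,0,0,0,0.2, 0,0,0,0,0.2]'; python3 tt.py w19.png -27
```

```text
t: 37.85
eef_pos: [550.4, 126.1, 205.8]
tcp_rot: [[1.0, -0.001, -0.001], [-0.001, -1.0, -0.002], [-0.001, 0.002, -1.0]]
contact_force: [0.4, 0.5, 1.4]
opening: 51.0
[550.40692242 126.1419675  205.80828334]
0 [613.6 250.9]
1 [487.6 315.1]
2 [423.4 189.1]
3 [549.4 124.9]
```

View pics/w19.png

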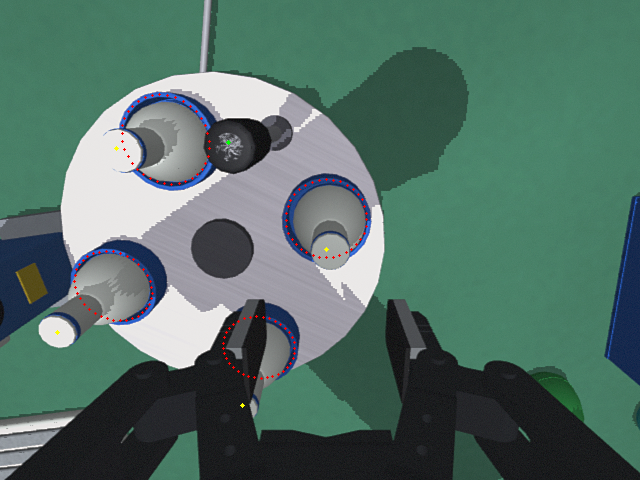

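```bash
python3 -m pendant '[0,0.003,0.04,0,0.2, 0,0,0.04,0,0.2, 0,0,0.025,0,0.2, 0,0,0.012,0,0.2, 0,0,0,0,0.2, 0,0,0,0,-1, 0,0,0,0,-1, 0,0,0,0,-1, 0,0,0,0,-1, 0,0,0,0,-1]' 40; python3 -m pendant '[0,0,-0.005,0,-1, 0,0,-0.01,0,-1, 0,0,-0.03,0,-1, 0,0,-0.04,0,-1, 0,0,-0.04,0,-1,0,0,0,0,-1]'
```

```text
t: 38.9
eef_pos: [551.2, 124.4, 90.6]
tcp_rot: [[1.0, 0.0, 0.003], [0.0, -1.0, 0.001], [0.003, -0.001, -1.0]]
contact_force: [0.4, 0.2, 5.6]
opening: 25.0
t: 39.5
eef_pos: [552.6, 124.7, 220.5]
tcp_rot: [[1.0, 0.001, 0.009], [0.001, -1.0, 0.003], [0.009, -0.003, -1.0]]
contact_force: [0.8, -0.1, -1.4]
opening: 24.8
```

```bash
cat > tote.py <<'E'
from h import *
from scipy.optimize import least_squares
def rect(cx,cy,a,hx,hy,z):
    c,s=np.cos(a),np.sin(a)
    return [np.array([cx+c*x-s*y,cy+s*x+c*y,z]) for x,y in ((hx,hy),(-hx,hy),(-hx,-hy),(hx,-hy))]
for cn in ('top','scene'):
    im=snap(cn,'t_%s.png'%cn); C=cam(cn); r=manip.outline_of('tote',cn)
    cx0,cy0=(471,-302)
    m=r[0]['pixels'].astype(np.uint8); print(cn,r[0]['rect'],r[0]['score'])
    # fit: silhouette hull of 3D box
    def hull(p):
        pts=[proj(C,q) for z in (0,110) for q in rect(p[0],p[1],p[2],95,115,z)]
        return cv2.convexHull(np.array(pts,np.float32))
    from scipy.optimize import minimize
    def cost(p):
        k=np.zeros((480*2,640*2),np.uint8); cv2.fillConvexPoly(k,np.round(hull(p)*2*16).astype(np.int32),1,shift=4)
        k=cv2.resize(k*255,(640,480),interpolation=cv2.INTER_AREA)/255.
        return np.abs(k-m).sum()
    best=None
    for a in np.radians([-8,-3,3,8]):
        o=minimize(cost,[cx0,cy0,a],method='Nelder-Mead',options=dict(initial_simplex=[[cx0,cy0,a],[cx0+8,cy0,a],[cx0,cy0+8,a],[cx0,cy0,a+.06]]))
        if best is None or o.fun<best.fun: best=o
    p=best.x; print(p[:2].round(1),np.degrees(p[2]).round(1),best.fun)
    for z in (5,110):
        for hx,hy in ((95,115),(90,110)):
            cv2.polylines(im,[np.array([proj(C,q) for q in rect(*p,hx,hy,z)]).round().astype(np.int32)],True,(0,0,255) if z==110 else (0,255,255),1)
    u,v,w,h=[int(x) for x in r[0]['rect']]
    cv2.imwrite('pics/t_%s_z.png'%cn,cv2.resize(im[max(0,v-20):v+h+20,max(0,u-20):u+w+20],None,fx=4,fy=4,interpolation=cv2.INTER_CUBIC))
E
python3 tote.py
```

```text
top [383.0, 223.5, 108.1, 85.5] 0.55
[ 471.1 -304.5] 4.7 228.521568627451
scene [142.5, 197.7, 109.1, 99.6] 0.79
[ 476.7 -302.3] 5.2 139.478431372549
```

View pics/t_top_z.png

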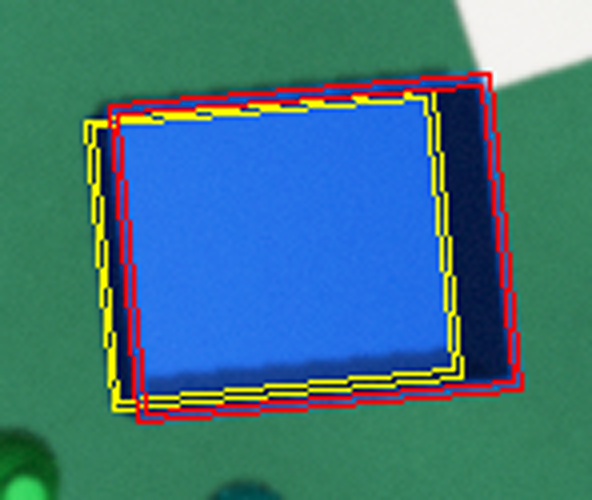

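View pics/t_scene_z.png

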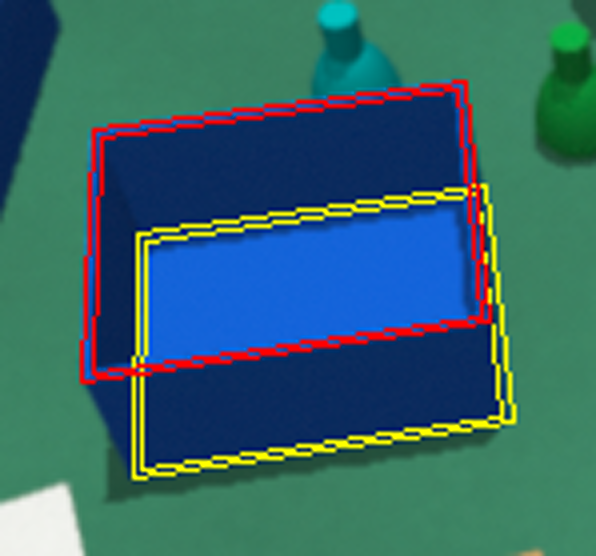

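Tote found at about (474,-303), turned 5°, both views agreeing within 3 mm. I carry to the far corner slot (435,-359).

```bash
python3 -m pendant '[-0.005,0.02,0,0,-1, -0.01,0.042,0,0,-1, -0.01,0.044,0,0,-1, -0.01,0.044,0,0,-1, -0.01,0.044,0,0,-1, -0.01,0.044,0,0,-1, -0.01,0.044,0,0,-1, -0.01,0.044,0,0,-1, -0.01,0.044,0,0,-1, -0.01,0.044,0,0,-1, -0.01,0.044,0,0,-1, -0.008,0.024,0,0,-1]'; python3 -m pendant '[0,0,0,0,-1,0,0,0,0,-1]'; cat > tw.py <<'E'
from tote import rect
from h import *
import sys
W=cam('wrist'); print(manip.sense()['eef_pos'])
b=snap('wrist',sys.argv[1]); a=np.radians(5)
for z,c in ((110,(0,0,255)),(5,(0,255,255))):
    cv2.polylines(b,[np.array([proj(W,q) for q in rect(474,-303,a,90,110,z)]).round().astype(np.int32)],True,c,1)
for q in ((513.3,-247.4),(425.7,-255),(522.3,-351),(434.7,-358.6)):
    cv2.polylines(b,[np.array([proj(W,[q[0]+26*np.cos(t),q[1]+26*np.sin(t),5]) for t in np.arange(0,6.3,.3)]).round().astype(np.int32)],True,(255,255,255),1)
cv2.imwrite('pics/'+sys.argv[1],b)
E
sed -i 's/^for cn in/if __name__=="__main__":\n  for cn in/; ' tote.py; python3 - <<'E'
t=open('tote.py').read().split('\n'); o=[];f=0
for l in t:
    o.append(('  '+l) if f else l)
    if l.startswith('  for cn in'): f=1
open('tote.py','w').write('\n'.join(o))
E
python3 tw.py w20.png
```

```text
t: 40.9
eef_pos: [434.4, -360.7, 212.1]
tcp_rot: [[1.0, -0.002, -0.003], [-0.002, -1.0, 0.001], [-0.003, -0.001, -1.0]]
contact_force: [0.5, 0.8, -2.6]
opening: 25.0
t: 41.1
eef_pos: [435.2, -358.5, 212.2]
tcp_rot: [[1.0, -0.002, -0.003], [-0.002, -1.0, 0.001], [-0.003, -0.001, -1.0]]
contact_force: [0.2, 0.0, -2.8]
opening: 24.8
[ 435.19120429 -358.45738642  212.22285651]
```

View pics/w20.png

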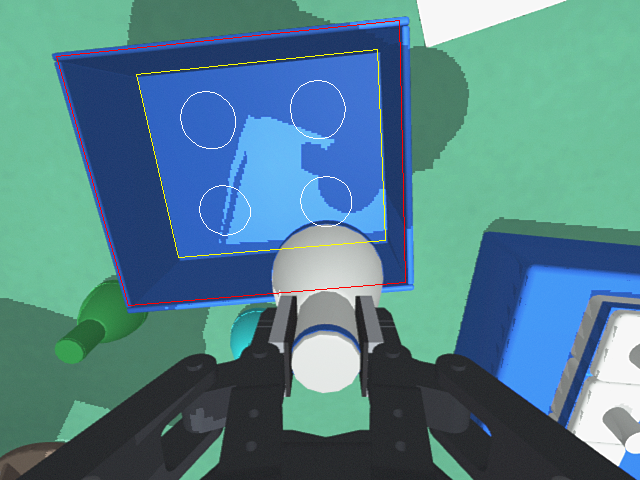

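```bash
python3 -m pendant '[0,0,0.03,0,-1, 0,0,0.04,0,-1, 0,0,0.04,0,-1, 0,0,0.025,0,-1, 0,0,0.012,0,-1, 0,0,0.006,0,-1, 0,0,0,0,-1, 0,0,0,0,-1]'; python3 -m pendant '[0,0,0.003,0,-1, 0,0,0.002,0,-1, 0,0,0,0,-1]'; python3 -m pendant '[0,0,0.002,0,-1, 0,0,0,0,-1]'
```

```text
t: 41.95
eef_pos: [437.7, -358.3, 62.0]
tcp_rot: [[1.0, 0.0, 0.002], [0.0, -1.0, -0.001], [0.002, 0.001, -1.0]]
contact_force: [0.2, 0.4, -1.9]
opening: 25.4
t: 42.25
eef_pos: [436.6, -358.1, 55.8]
tcp_rot: [[1.0, -0.0, 0.0], [-0.0, -1.0, -0.0], [0.0, 0.0, -1.0]]
contact_force: [0.3, 0.3, -2.2]
opening: 24.7
t: 42.45
eef_pos: [436.5, -358.1, 53.5]
tcp_rot: [[1.0, -0.0, -0.0], [-0.0, -1.0, 0.0], [-0.0, -0.0, -1.0]]
contact_force: [-0.5, 0.3, -2.5]
opening: 25.0
```

```bash
python3 -m pendant '[0,0,0.002,0,-1, 0,0,0,0,-1]'; python3 -m pendant '[0,0,0.001,0,-1, 0,0,0,0,-1]'; python3 -m pendant '[0,0,0.001,0,-1, 0,0,0,0,-1]'
```

```text
t: 42.65
eef_pos: [436.8, -358.2, 51.7]
tcp_rot: [[1.0, -0.0, 0.0], [-0.0, -1.0, -0.0], [0.0, 0.0, -1.0]]
contact_force: [0.3, 0.1, -1.1]
opening: 25.0
t: 42.85
eef_pos: [437.0, -358.5, 51.6]
tcp_rot: [[1.0, 0.0, 0.001], [0.0, -1.0, -0.001], [0.001, 0.001, -1.0]]
contact_force: [-3.1, 0.7, 6.6]
opening: 24.8
t: 43.05
eef_pos: [437.1, -358.6, 51.5]
tcp_rot: [[1.0, 0.0, 0.001], [0.0, -1.0, -0.001], [0.001, 0.001, -1.0]]
contact_force: [-2.0, 2.1, 15.0]
opening: 24.7
```

```bash
python3 -m pendant '[0,0,-0.001,0,-1, 0,0,0,0,0.2, 0,0,0,0,0.2, 0,0,0,0,0.2, 0,0,-0.02,0,0.2, 0,0,-0.05,0,0.2, 0,0,-0.05,0,0.2, 0,0,-0.045,0,0.2, 0,0,0,0,0.2]'; python3 tw.py w21.png;  python3 -m pendant '[0.01,-0.048,0,0,0.2, 0.01,-0.048,0,0,0.2, 0.01,-0.048,0,0,0.2, 0,-0.048,0,0,0.2, 0,-0.048,0,0,0.2, 0,-0.048,0,0,0.2, 0,-0.048,0,0,0.2, 0,-0.048,0,0,0.2, -0.01,-0.048,0,0,0.2, -0.01,-0.048,0,0,0.2, -0.01,-0.048,0,0,0.2, -0.012,-0.02,0,0,0.2]'; python3 -m pendant '[0,0,0,0,0.2,0,0,0,0,0.2]'; python3 tt.py w22.png -27
```

```text
t: 43.95
eef_pos: [439.7, -360.0, 222.8]
tcp_rot: [[1.0, 0.001, 0.01], [0.001, -1.0, -0.006], [0.01, 0.006, -1.0]]
contact_force: [0.8, 0.1, -1.0]
opening: 51.1
[ 439.72772494 -360.04649531  222.80424002]
t: 45.2
eef_pos: [423.9, 192.9, 214.5]
tcp_rot: [[1.0, 0.002, -0.001], [0.002, -1.0, -0.001], [-0.001, 0.001, -1.0]]
contact_force: [1.3, -0.6, -0.6]
opening: 51.2
t: 45.4
eef_pos: [424.1, 190.0, 214.7]
tcp_rot: [[1.0, 0.001, -0.001], [0.001, -1.0, -0.001], [-0.001, 0.001, -1.0]]
contact_force: [0.1, 0.2, -0.7]
opening: 51.2
[424.12732205 190.0399083  214.65324735]
0 [613.6 250.9]
1 [487.6 315.1]
2 [423.4 189.1]
3 [549.4 124.9]
```

View pics/w21.png

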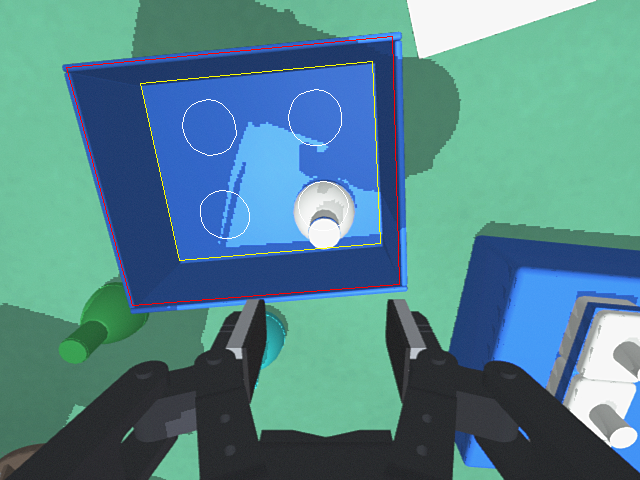

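View pics/w22.png

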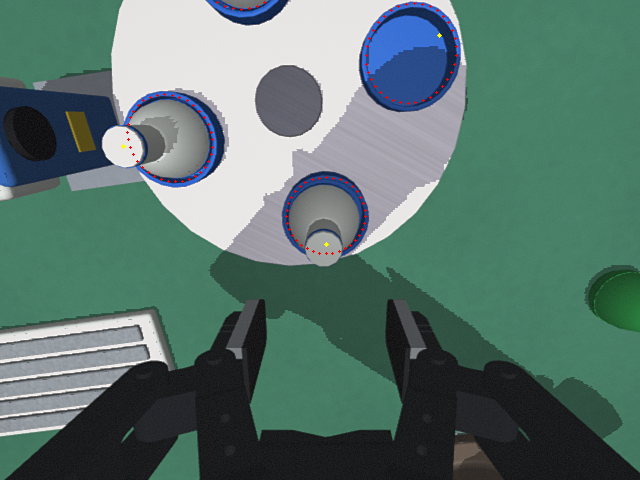

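First sensor stands in the tote at (324,210). Next neck is at (323,248), about 2 mm nearer; grasp.

```bash
python3 -m pendant '[-0.002,-0.001,0.04,0,0.2, 0,0,0.04,0,0.2, 0,0,0.033,0,0.2, 0,0,0.012,0,0.2, 0,0,0,0,0.2, 0,0,0,0,-1, 0,0,0,0,-1, 0,0,0,0,-1, 0,0,0,0,-1, 0,0,0,0,-1]' 40; python3 -m pendant '[0,0,-0.005,0,-1, 0,0,-0.01,0,-1, 0,0,-0.03,0,-1, 0,0,-0.04,0,-1, 0,0,-0.04,0,-1,0,0,0,0,-1]'
```

```text
t: 46.45
eef_pos: [423.6, 191.4, 91.6]
tcp_rot: [[1.0, 0.0, 0.002], [0.0, -1.0, 0.001], [0.002, -0.001, -1.0]]
contact_force: [-0.1, -1.3, 5.9]
opening: 24.7
t: 47.05
eef_pos: [424.9, 192.7, 221.6]
tcp_rot: [[1.0, 0.001, 0.007], [0.001, -1.0, 0.006], [0.007, -0.006, -1.0]]
contact_force: [0.6, 0.8, -3.0]
opening: 24.8
```

```bash
python3 -m pendant '[0.008,0.025,0,0,-1, 0.009,0.047,0,0,-1, 0.009,0.047,0,0,-1, 0.009,0.047,0,0,-1, 0.009,0.047,0,0,-1, 0.009,0.047,0,0,-1, 0.009,0.047,0,0,-1, 0.009,0.047,0,0,-1, 0.009,0.047,0,0,-1, 0.009,0.047,0,0,-1, 0.008,0.047,0,0,-1, 0.003,0.031,0,0,-1]'; python3 -m pendant '[0,0.016,0,0,-1,0,0,0,0,-1,0,0,0,0,-1]'; python3 tw.py w23.png
```

```text
t: 48.25
eef_pos: [522.2, -337.6, 214.6]
tcp_rot: [[1.0, -0.002, -0.002], [-0.002, -1.0, 0.001], [-0.002, -0.001, -1.0]]
contact_force: [0.1, 0.6, -2.3]
opening: 24.9
t: 48.55
eef_pos: [522.1, -350.5, 215.1]
tcp_rot: [[1.0, -0.001, -0.001], [-0.001, -1.0, 0.001], [-0.001, -0.001, -1.0]]
contact_force: [-0.3, 0.6, -2.5]
opening: 24.5
[ 522.07010202 -350.5156938   215.08976294]
```

View pics/w23.png

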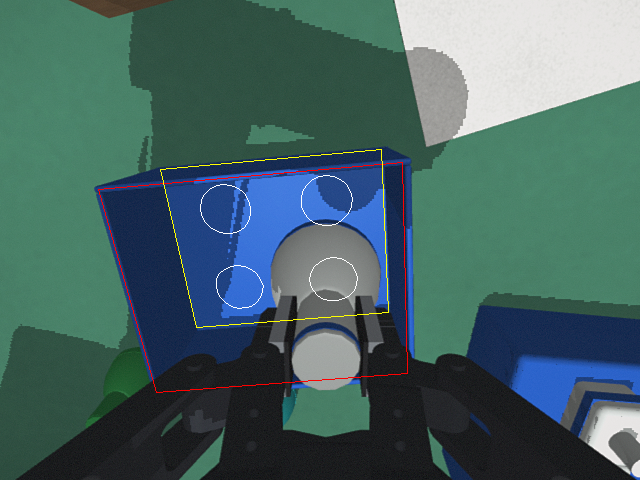

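```bash
python3 -m pendant '[0,0,0.03,0,-1, 0,0,0.04,0,-1, 0,0,0.04,0,-1, 0,0,0.025,0,-1, 0,0,0.012,0,-1, 0,0,0.008,0,-1, 0,0,0.002,0,-1, 0,0,0,0,-1]'; python3 -m pendant '[0,0,0.002,0,-1, 0,0,0.001,0,-1, 0,0,0,0,-1]'; python3 -m pendant '[0,0,0.002,0,-1, 0,0,0,0,-1]'
```

```text
t: 49.4
eef_pos: [523.5, -351.1, 59.8]
tcp_rot: [[1.0, 0.0, 0.002], [0.0, -1.0, -0.001], [0.002, 0.001, -1.0]]
contact_force: [0.1, -0.4, -2.8]
opening: 24.9
t: 49.7
eef_pos: [522.8, -351.2, 56.1]
tcp_rot: [[1.0, -0.0, 0.001], [-0.0, -1.0, -0.0], [0.001, 0.0, -1.0]]
contact_force: [-0.5, 0.0, -3.0]
opening: 24.7
t: 49.9
eef_pos: [522.5, -351.1, 53.4]
tcp_rot: [[1.0, -0.001, -0.0], [-0.001, -1.0, 0.0], [-0.0, -0.0, -1.0]]
contact_force: [-0.3, 0.4, -2.2]
opening: 24.7
```

```bash
python3 -m pendant '[0,0,0.001,0,-1, 0,0,0,0,-1]'; python3 -m pendant '[0,0,0.001,0,-1, 0,0,0,0,-1]'; python3 -m pendant '[0,0,0.001,0,-1, 0,0,0,0,-1]'
```

```text
t: 50.1
eef_pos: [522.8, -351.2, 52.8]
tcp_rot: [[1.0, -0.0, 0.0], [-0.0, -1.0, -0.0], [0.0, 0.0, -1.0]]
contact_force: [0.3, 0.4, -0.7]
opening: 24.4
t: 50.3
eef_pos: [522.9, -351.3, 52.7]
tcp_rot: [[1.0, 0.0, 0.001], [0.0, -1.0, -0.001], [0.001, 0.001, -1.0]]
contact_force: [-2.6, 2.2, 5.6]
opening: 25.2
t: 50.5
eef_pos: [523.1, -351.3, 52.7]
tcp_rot: [[1.0, 0.0, 0.001], [0.0, -1.0, -0.001], [0.001, 0.001, -1.0]]
contact_force: [-3.8, 3.7, 13.0]
opening: 24.8
```

```bash
python3 -m pendant '[0,0,-0.001,0,-1, 0,0,0,0,0.2, 0,0,0,0,0.2, 0,0,0,0,0.2, 0,0,-0.02,0,0.2, 0,0,-0.05,0,0.2, 0,0,-0.05,0,0.2, 0,0,-0.045,0,0.2, 0,0,0,0,0.2]'; python3 tw.py w24.png;  python3 -m pendant '[0,-0.047,0,0,0.2, 0,-0.047,0,0,0.2, 0,-0.047,0,0,0.2, 0,-0.047,0,0,0.2, 0,-0.047,0,0,0.2, 0,-0.047,0,0,0.2, -0.004,-0.047,0,0,0.2, -0.005,-0.047,0,0,0.2, -0.005,-0.047,0,0,0.2, -0.005,-0.047,0,0,0.2, -0.005,-0.047,0,0,0.2, -0.005,-0.047,0,0,0.2]'; python3 -m pendant '[-0.005,-0.047,0,0,0.2, 0,-0.04,0,0,0.2, 0,-0.015,0,0,0.2,0,0,0,0,0.2,0,0,0,0,0.2]'; python3 tt.py w25.png -27
```

```text
t: 51.4
eef_pos: [525.8, -353.0, 224.5]
tcp_rot: [[1.0, 0.001, 0.011], [0.001, -1.0, -0.006], [0.011, 0.006, -1.0]]
contact_force: [0.3, -0.8, -0.8]
opening: 51.3
[ 525.82002598 -353.02253836  224.4577309 ]
t: 52.65
eef_pos: [492.7, 214.5, 215.6]
tcp_rot: [[1.0, -0.0, -0.001], [-0.0, -1.0, -0.001], [-0.001, 0.001, -1.0]]
contact_force: [1.1, -0.0, -1.5]
opening: 51.6
t: 53.15
eef_pos: [488.4, 314.2, 215.5]
tcp_rot: [[1.0, -0.0, -0.002], [-0.0, -1.0, -0.002], [-0.002, 0.002, -1.0]]
contact_force: [0.1, -0.1, -0.2]
opening: 51.3
[488.39920498 314.23631305 215.49600576]
0 [613.6 250.9]
1 [487.6 315.1]
2 [423.4 189.1]
3 [549.4 124.9]
```

View pics/w24.png

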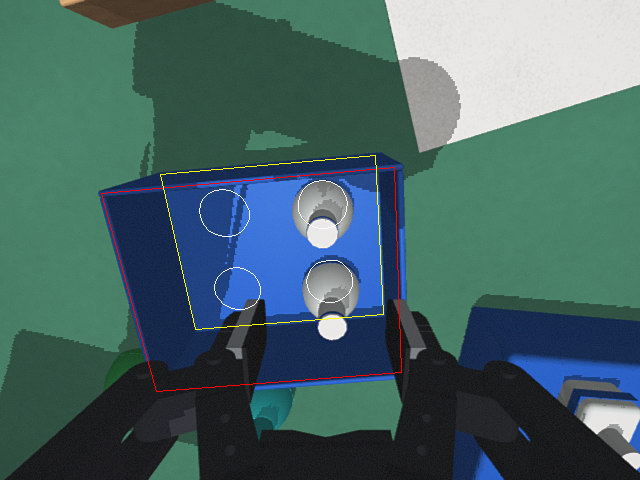

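View pics/w25.png

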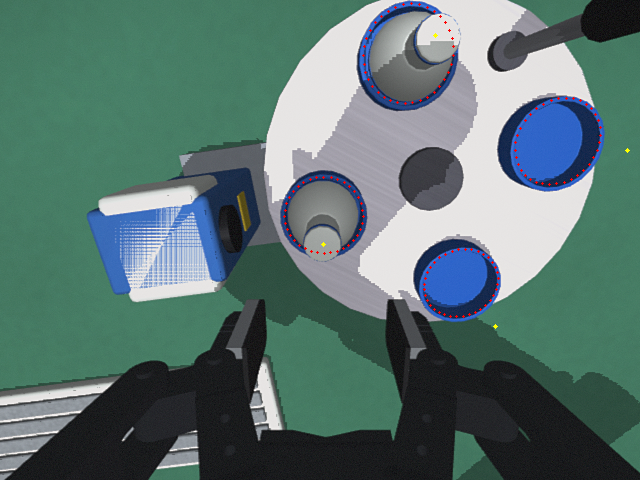

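Both in the tote upright. The next neck is at (322,243), as predicted; the marking head leaves about 50 mm, so I use a narrower opening.

```bash
python3 -m pendant '[-0.001,-0.001,0.04,0,0, 0,0,0.04,0,0, 0,0,0.033,0,0, 0,0,0.013,0,0, 0,0,0,0,0, 0,0,0,0,-1, 0,0,0,0,-1, 0,0,0,0,-1, 0,0,0,0,-1, 0,0,0,0,-1]' 40; python3 -m pendant '[0,0,-0.005,0,-1, 0,0,-0.01,0,-1, 0,0,-0.03,0,-1, 0,0,-0.04,0,-1, 0,0,-0.04,0,-1,0,0,0,0,-1]'
```

```text
t: 54.2
eef_pos: [488.8, 316.8, 92.4]
tcp_rot: [[1.0, 0.0, 0.002], [0.0, -1.0, 0.002], [0.002, -0.002, -1.0]]
contact_force: [0.1, 0.2, 6.9]
opening: 24.6
t: 54.8
eef_pos: [490.3, 317.9, 222.6]
tcp_rot: [[1.0, 0.001, 0.008], [0.001, -1.0, 0.007], [0.008, -0.007, -1.0]]
contact_force: [0.5, -0.2, -2.4]
opening: 24.8
```

```bash
python3 -m pendant '[-0.003,0.025,0,0,-1, -0.005,0.047,0,0,-1, -0.005,0.047,0,0,-1, -0.005,0.047,0,0,-1, -0.005,0.047,0,0,-1, -0.005,0.047,0,0,-1, -0.005,0.047,0,0,-1, -0.005,0.047,0,0,-1, -0.005,0.047,0,0,-1, -0.005,0.047,0,0,-1, -0.005,0.047,0,0,-1, -0.005,0.047,0,0,-1]'; python3 -m pendant '[-0.004,0.02,0,0,-1,0,0.009,0,0,-1,0,0,0,0,-1,0,0,0,0,-1]'; python3 tw.py w26.png
```

```text
t: 56.0
eef_pos: [428.9, -227.8, 216.1]
tcp_rot: [[1.0, -0.0, 0.001], [-0.0, -1.0, 0.0], [0.001, -0.0, -1.0]]
contact_force: [1.0, 0.7, -0.7]
opening: 24.7
t: 56.4
eef_pos: [425.7, -254.5, 215.6]
tcp_rot: [[1.0, -0.0, -0.0], [-0.0, -1.0, 0.0], [-0.0, -0.0, -1.0]]
contact_force: [-0.4, 0.9, -1.8]
opening: 25.0
[ 425.67491134 -254.47973459  215.60525325]
```

View pics/w26.png

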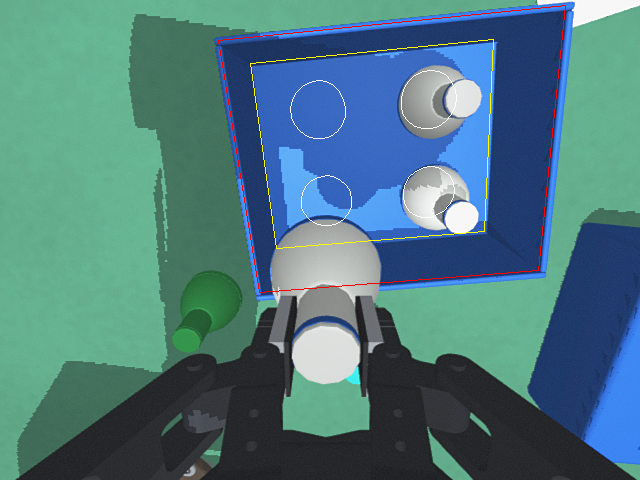

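```bash
python3 -m pendant '[0,0,0.03,0,-1, 0,0,0.04,0,-1, 0,0,0.04,0,-1, 0,0,0.025,0,-1, 0,0,0.012,0,-1, 0,0,0.008,0,-1, 0,0,0.002,0,-1, 0,0,0,0,-1]'; python3 -m pendant '[0,0,0.002,0,-1, 0,0,0.001,0,-1, 0,0,0,0,-1]'; python3 -m pendant '[0,0,0.001,0,-1, 0,0,0,0,-1]';python3 -m pendant '[0,0,0.001,0,-1, 0,0,0,0,-1]'
```

```text
t: 57.25
eef_pos: [426.5, -255.0, 59.5]
tcp_rot: [[1.0, 0.0, 0.001], [0.0, -1.0, -0.0], [0.001, 0.0, -1.0]]
contact_force: [0.2, 0.1, -2.0]
opening: 24.9
t: 57.55
eef_pos: [425.9, -255.2, 56.0]
tcp_rot: [[1.0, -0.0, 0.001], [-0.0, -1.0, -0.0], [0.001, 0.0, -1.0]]
contact_force: [-0.4, -0.5, -1.8]
opening: 24.5
t: 57.75
eef_pos: [425.7, -255.1, 54.7]
tcp_rot: [[1.0, -0.0, 0.0], [-0.0, -1.0, 0.0], [0.0, -0.0, -1.0]]
contact_force: [0.1, -0.0, -1.9]
opening: 24.7
t: 57.95
eef_pos: [425.6, -255.1, 53.5]
tcp_rot: [[1.0, -0.0, -0.0], [-0.0, -1.0, 0.0], [-0.0, -0.0, -1.0]]
contact_force: [0.5, -0.4, -2.1]
opening: 24.7
```

```bash
python3 -m pendant '[0,0,0.001,0,-1, 0,0,0,0,-1]'; python3 -m pendant '[0,0,0.001,0,-1, 0,0,0,0,-1]'
```

```text
t: 58.15
eef_pos: [425.9, -255.2, 53.4]
tcp_rot: [[1.0, 0.0, 0.0], [0.0, -1.0, -0.0], [0.0, 0.0, -1.0]]
contact_force: [-2.0, 3.0, 7.6]
opening: 24.7
t: 58.35
eef_pos: [426.1, -255.3, 53.4]
tcp_rot: [[1.0, 0.001, 0.001], [0.001, -1.0, -0.001], [0.001, 0.001, -1.0]]
contact_force: [-5.7, 3.8, 18.9]
opening: 24.9
```

```bash
python3 -m pendant '[0,0,-0.001,0,-1, 0,0,0,0,0.1, 0,0,0,0,0.1, 0,0,0,0,0.1, 0,0,-0.02,0,0.1, 0,0,-0.05,0,0.1, 0,0,-0.05,0,0.1, 0,0,-0.045,0,0.1, 0,0,0,0,0.1]'; python3 tw.py w27.png;  python3 -m pendant '[0.01,-0.047,0,0,0.1, 0.01,-0.047,0,0,0.1, 0.01,-0.047,0,0,0.1, 0.01,-0.047,0,0,0.1, 0.01,-0.047,0,0,0.1, 0.01,-0.047,0,0,0.1, 0.01,-0.047,0,0,0.1, 0.01,-0.047,0,0,0.1, 0.01,-0.047,0,0,0.1, 0.01,-0.047,0,0,0.1, 0.03,-0.03,0,0,0.1, 0.04,-0.006,0,0,0.1]'; python3 -m pendant '[0.018,0,0,0,0.1, 0,0,0,0,0.1,0,0,0,0,0.1]'; python3 tt.py w28.png -27
```

```text
t: 59.25
eef_pos: [429.1, -256.4, 224.3]
tcp_rot: [[1.0, 0.001, 0.011], [0.001, -1.0, -0.004], [0.011, 0.004, -1.0]]
contact_force: [0.1, -0.5, -0.0]
opening: 47.4
[ 429.09099177 -256.42128004  224.32650619]
t: 60.5
eef_pos: [595.4, 254.5, 216.2]
tcp_rot: [[1.0, 0.004, -0.001], [0.004, -1.0, -0.0], [-0.001, 0.0, -1.0]]
contact_force: [0.2, 0.9, 0.0]
opening: 47.0
t: 60.8
eef_pos: [613.3, 250.4, 215.5]
tcp_rot: [[1.0, -0.001, -0.003], [-0.001, -1.0, -0.002], [-0.003, 0.002, -1.0]]
contact_force: [-0.1, -0.4, -0.0]
opening: 47.1
[613.30898772 250.40288916 215.52398606]
0 [613.6 250.9]
1 [487.6 315.1]
2 [423.4 189.1]
3 [549.4 124.9]
```

View pics/w27.png

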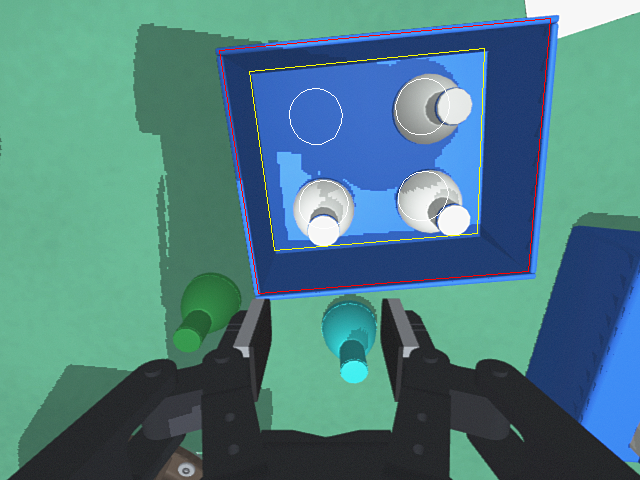

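View pics/w28.png

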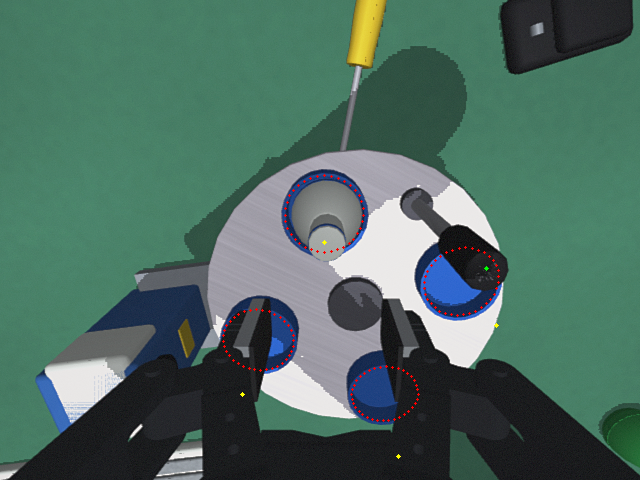

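Three stand in the tote. The last neck is at (327,242), directly on prediction; grasp it.

```bash
python3 -m pendant '[0,0.001,0.04,0,0.1, 0,0,0.04,0,0.1, 0,0,0.033,0,0.1, 0,0,0.013,0,0.1, 0,0,0,0,0.1, 0,0,0,0,-1, 0,0,0,0,-1, 0,0,0,0,-1, 0,0,0,0,-1, 0,0,0,0,-1]' 40; python3 -m pendant '[0,0,-0.005,0,-1, 0,0,-0.01,0,-1, 0,0,-0.03,0,-1, 0,0,-0.04,0,-1, 0,0,-0.04,0,-1,0,0,-0.01,0,-1]'
```

```text
t: 61.85
eef_pos: [614.9, 250.4, 93.9]
tcp_rot: [[1.0, 0.0, 0.003], [0.0, -1.0, 0.002], [0.003, -0.002, -1.0]]
contact_force: [-1.3, -0.9, 7.1]
opening: 24.9
t: 62.45
eef_pos: [615.8, 250.7, 233.0]
tcp_rot: [[1.0, 0.0, 0.007], [0.0, -1.0, 0.004], [0.007, -0.004, -1.0]]
contact_force: [0.4, 0.0, -2.2]
opening: 25.0
```

```bash
python3 -m pendant '[-0.02,0.002,0,0,-1, -0.04,0.005,0,0,-1, -0.035,0.02,0,0,-1, -0.005,0.04,0,0,-1, 0,0.047,0,0,-1, 0,0.047,0,0,-1, 0,0.047,0,0,-1, 0,0.047,0,0,-1, 0,0.047,0,0,-1, 0,0.047,0,0,-1, 0,0.047,0,0,-1, 0,0.047,0,0,-1]'; python3 -m pendant '[0,0.036,0,0,-1,0,0.018,0,0,-1,0,0,0,0,-1,0,0,0,0,-1]'; python3 tw.py w29.png
```

```text
t: 63.65
eef_pos: [513.0, -194.8, 226.8]
tcp_rot: [[1.0, -0.0, 0.0], [-0.0, -1.0, 0.0], [0.0, -0.0, -1.0]]
contact_force: [0.3, 0.2, -2.5]
opening: 25.2
t: 64.05
eef_pos: [513.1, -247.2, 226.3]
tcp_rot: [[1.0, -0.002, -0.001], [-0.002, -1.0, 0.001], [-0.001, -0.001, -1.0]]
contact_force: [-0.0, -0.2, -3.0]
opening: 24.5
[ 513.1370551  -247.24901372  226.26735848]
```

View pics/w29.png

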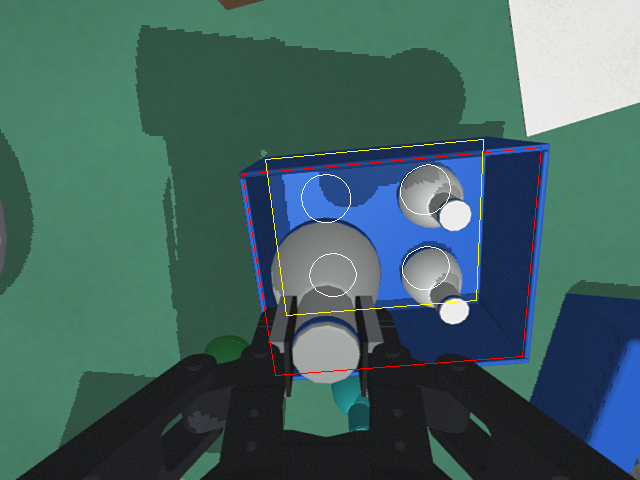

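Tote unmoved, free slot clear. Lower.

```bash
python3 -m pendant '[0,0,0.03,0,-1, 0,0,0.04,0,-1, 0,0,0.04,0,-1, 0,0,0.03,0,-1, 0,0,0.016,0,-1, 0,0,0.007,0,-1, 0,0,0.003,0,-1, 0,0,0,0,-1]'; python3 -m pendant '[0,0,0.002,0,-1, 0,0,0,0,-1]'; python3 -m pendant '[0,0,0.001,0,-1, 0,0,0,0,-1]';python3 -m pendant '[0,0,0.001,0,-1, 0,0,0,0,-1]'
```

```text
t: 64.9
eef_pos: [514.3, -246.7, 61.3]
tcp_rot: [[1.0, 0.001, 0.001], [0.001, -1.0, -0.0], [0.001, 0.0, -1.0]]
contact_force: [-0.1, -0.4, -2.1]
opening: 24.4
t: 65.1
eef_pos: [514.2, -247.1, 59.4]
tcp_rot: [[1.0, -0.0, 0.001], [-0.0, -1.0, -0.0], [0.001, 0.0, -1.0]]
contact_force: [0.1, -0.7, -2.4]
opening: 24.7
t: 65.3
eef_pos: [513.8, -247.2, 57.9]
tcp_rot: [[1.0, -0.0, 0.001], [-0.0, -1.0, -0.0], [0.001, 0.0, -1.0]]
contact_force: [0.4, 0.4, -2.5]
opening: 24.5
t: 65.5
eef_pos: [513.6, -247.1, 56.6]
tcp_rot: [[1.0, -0.0, -0.0], [-0.0, -1.0, 0.0], [-0.0, -0.0, -1.0]]
contact_force: [0.2, -0.5, -3.3]
opening: 24.3
```

```bash
python3 -m pendant '[0,0,0.001,0,-1, 0,0,0,0,-1]'; python3 -m pendant '[0,0,0.001,0,-1, 0,0,0,0,-1]'; python3 -m pendant '[0,0,0.001,0,-1, 0,0,0,0,-1]'
```

```text
t: 65.7
eef_pos: [513.6, -247.1, 55.5]
tcp_rot: [[1.0, -0.0, -0.0], [-0.0, -1.0, 0.0], [-0.0, -0.0, -1.0]]
contact_force: [-0.7, -0.5, -2.9]
opening: 24.7
t: 65.9
eef_pos: [513.8, -247.2, 55.2]
tcp_rot: [[1.0, 0.0, 0.0], [0.0, -1.0, -0.0], [0.0, 0.0, -1.0]]
contact_force: [-0.9, 0.8, 3.5]
opening: 25.0
t: 66.1
eef_pos: [514.0, -247.4, 55.2]
tcp_rot: [[1.0, 0.0, 0.001], [0.0, -1.0, -0.001], [0.001, 0.001, -1.0]]
contact_force: [-5.2, 2.4, 12.3]
opening: 24.4
```

```bash
python3 -m pendant '[0,0,-0.001,0,-1, 0,0,0,0,0.1, 0,0,0,0,0.1, 0,0,0,0,0.1, 0,0,-0.02,0,0.1, 0,0,-0.05,0,0.1, 0,0,-0.05,0,0.1, 0,0,-0.05,0,0.1, 0,0,-0.04,0,0.1, 0,-0.04,0,0,0.1, 0,-0.04,0,0,0.1,0,0,0,0,0.1]'; python3 -m pendant '[0,-0.04,0,0,0.1, 0,-0.04,0,0,0.1, 0,-0.04,0,0,0.1, 0,0,0,0,0.1,0,0,0,0,0.1]'; python3 - <<'E'
from h import *
snap('scene','s30.png'); snap('top','t30.png'); snap('wrist','w30.png'); print(manip.sense()['eef_pos'],manip.sense()['contact_force'])
E
```

```text
t: 67.3
eef_pos: [513.8, -164.1, 265.2]
tcp_rot: [[1.0, 0.002, 0.002], [0.002, -1.0, 0.001], [0.002, -0.001, -1.0]]
contact_force: [-0.1, -1.6, 0.0]
opening: 47.1
t: 67.8
eef_pos: [513.8, -46.5, 264.5]
tcp_rot: [[1.0, 0.002, -0.0], [0.002, -1.0, -0.0], [-0.0, 0.0, -1.0]]
contact_force: [0.2, -0.2, -0.3]
opening: 47.1
[513.73100878 -47.96420355 264.47426477] [-0.14231113  0.26787934 -0.4462732 ]
```

View pics/s30.png

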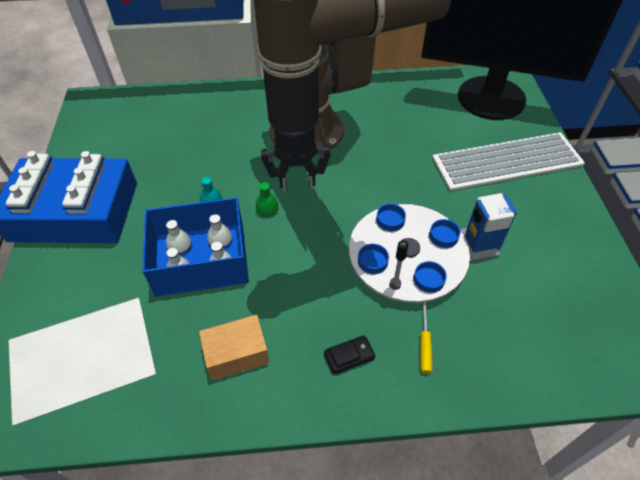

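View pics/t30.png

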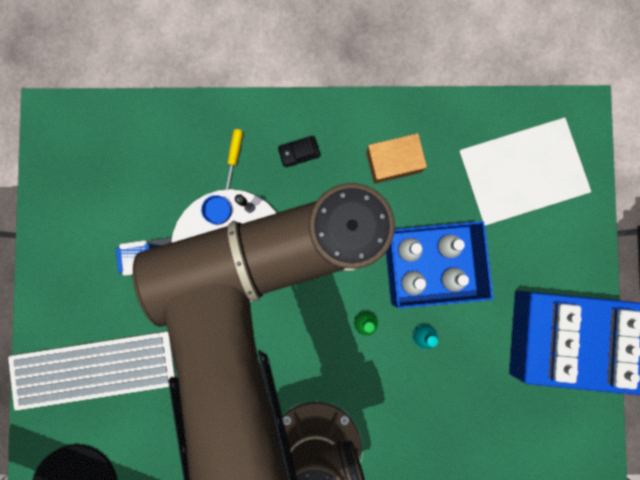

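All four stand upright in the tote (scene pixels near (175,240), (218,235), (177,262), (218,256)). The table is still at its stop and the bystanders are unmoved. Handing in.

```bash
python3 -c "
from plant import manip
print(manip.close_job())"
```

```text
the job is handed in; nothing more can be done
None
```

I put all four white sensors in nests of their own and turned the loaded table clockwise by its crank. I turned it one full turn and about 23° more, until it hit the stop. Then I lowered the sensors one by one into the tote. The job was handed in at about 68 s.

**Last checks:** The scene and top pictures show all four sensors standing upright in the tote, and every nest empty. The table is still where it met its stop. The mouse, carton, screwdriver, green and turquoise look-alikes and the tote look unmoved, and the gripper was clear of everything.

**What disagreed or went less well:**
- **Finger length:** the real fingertips sit roughly 40 mm further back than the description says. My first grasp closed on nothing, above the neck, and I corrected the height after that.
- **Force at the stop:** I felt the stop late and pushed on, so the measured contact force rose to about 93 N, below the 120 N limit. The knob slipped a few millimetres in the jaws. I backed off, and about 9 N was still pressing the table clockwise against the stop just before I let go.
- **Knocked sensor:** one sensor was knocked about 30 mm aside during the run. I found it again in the pictures and picked it up normally.

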